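Stack the thermal-break rings in the tilted nest

TASK

Press the red button on the front of the tilted stacking nest so that its blue lid springs right open. Then build the thermal-break column in the nest's tube: one steel ring at the bottom, the white ceramic ring on it and the other steel ring on top, each lying flat on the one below, all the way down. Leave the lid open and the rings let go for the height check, and do not disturb the micrometer head, the screwdriver and the glue syringe.

Things in the scene. Friction and masses are not known exactly. Their poses are not given: they have to be found in the camera images.
- nest: Stacking nest, a fixed bench fixture: aluminium base 186 x 116 mm, with a deck that slopes down towards the robot at 30 degrees, about 120 mm high at the back. In its hole hangs a clear tube with a white flange, 72 mm across, 3 mm proud of the deck: bore 47.6 mm (slippery), 56 mm deep, flat floor, 1 mm chamfer. Origin under the base's centre; x away from the robot, up the slope, y left, z up
- tube_mouth (a point): Centre of the deck's hole, at the height of the tube's mouth, 88 mm above the bench. z is the tube's direction, out of the mouth, 30 degrees from vertical, leaning to the robot; x runs up the slope, y level to the left. The tube proper is clamped off this point, a different way each time: up to 2.5 mm along x and 2.5 mm along y, not reported. Find it by touch or by eye
- button_top (a point): Centre of the top of the round red release button, 24 mm across, on the black latch housing at the lower front end of the deck: 68 mm down the slope from the tube's axis, 24.5 mm above the mouth's plane. Axes parallel to those of tube_mouth; it is pressed along their -z (square to the deck). The housing begins 53 mm down the slope from the tube's axis; the deck is 100 mm wide
- nest_lid (a joint): Angle of the blue lid (90 x 80 x 10 mm, hinged at the upper far end of the deck, 56 mm up the slope from the tube's axis): 0 shut and latched, 2.3 rad open at its stop. Once the bolt lets go its spring swings it up and away from the robot in about a second and keeps it open, clear of the room above the mouth
- nest_button (a joint): Travel of the red button: 0 out, 0.006 m fully pressed. Spring-loaded, 1.5 N to start and 5 N fully down; from about 0.0035 m on its cam has drawn the bolt off the lid's lip, and the lid is free
- ring_steel_a: Bare grey steel ring, 46 mm outside diameter, 24 mm hole, 17 mm thick, about 0.16 kg, edges chamfered 0.8 mm, lying flat on the bench. Origin at its centre (8.5 mm above the bench), z axis along its own axis. The two steel rings are alike
- ring_steel_b: The other steel ring, just the same: 46 mm outside, 24 mm hole, 17 mm thick. Origin at its centre, z axis along its own axis
- ring_ceramic: White ceramic ring of the same size: 46 mm outside, 24 mm hole, 17 mm thick, about 0.08 kg. Origin at its centre, z axis along its own axis
- screwdriver_b: Small screwdriver with an orange handle, 143 mm long, lying on the bench; leave alone. Origin at the middle of its underside, its length along its y axis
- glue_syringe: Grey capped glue syringe with an orange tip, 102 mm long, 28 mm wide, 22 mm high, lying on the bench; leave alone. Origin at the middle of its underside, its length along its y axis
- micrometer: Spare micrometer head, bright steel, 62 mm long, 15 mm thick, lying on the bench; leave alone. Origin at the middle of its underside, its length along its y axis
There are look-alikes about, which are no part of the job. Leave any green or pink look-alike of the ring_steel_b alone.

How it is judged:
By the outcome, as a careful person would: the job done as asked, in the order asked, and still so for the second after the job is handed in, with the robot touching nothing.
It also fails if it takes over 72 s, if anything falls off the work surface, if the arm or the gripper's body presses on something with over 40 N, if the wrist force passes 120 N, or if a joint passes its speed limit or range.

ROBOT

A 7-joint arm with a two-finger parallel gripper is mounted at the origin on a cart in front of the work surface, level with it; the furniture and walls round the work are solid. World frame = base frame: x ahead of the robot, y to its left, z up, the work surface at z = 0. Lengths are in m, angles in degrees, forces in N, time in s.
With the tool pointing down it reaches from about 0.35 to 0.9 m from the base axis. Payload 8.1 kg.
Tool frame: the origin (TCP) lies on the centre line of the jaws, within the pads' length; the fingertips stand 19 mm ahead of it and the grasp point (between the pads) is the TCP; z points along the fingers, y is the line along which they close (so a half turn about z gives the same grasp; the last joint's range is limited). The gripper opens to 85 mm and grips with 20 to 120 N. Pads are 22 mm wide; open, the fingers measure 114 mm over their backs; the gripper's body (76 mm by 85 mm) begins 54 mm behind the grasp point. The pads swing forward as they close: fully open they stand 13 mm farther back than shut.
Start: joints at [70.841, 24.895, 1.432, 90.138, -0.665, 64.973, -4.303], TCP at [0.144, -0.608, 0.25] pointing down, gripper open.
Joint ranges: [-149.89, 149.89], [-25.12, 119.58], [-72.63, 75.52], [4.76, 147.25], [-75.54, 255.54], [6.69, 114.76], [-157.13, 157.13]. Speed limits (degrees/s): [127.2, 127.2, 172.46, 172.46, 180, 180, 180].

INTERFACE

Orientations are given as a 3x3 rotation matrix whose columns are the frame's x, y, z axes.
In Python, from workcell import ctrl gives the robot as it stands. The module is installed in compiled form; this text tells all that it offers.
- The arm moves only by the tool apply_moves, never from a script. Its argument "deltas" is a list of rows, each a list of 6 numbers: the shift along the tool's x, y, z in units of 1 m (1.0 is 1 m), then the turn, a rotation vector about the tool's x, y, z in units of pi rad (1.0 is pi rad). In form: [[x, y, z, wx, wy, wz], ...]. A call has 1 to 10 rows; each row is the pose to reach, as a shift and turn from the pose commanded when the call began, along the tool's axes at that moment, turning the shorter way round; what a row does not reach only later rows make up. A row lasts 1/8 s, in which the tool goes at most 62.5 mm and 10.7 degrees, less where a joint would pass 70% of its speed; a pose out of reach is approached as far as the arm can. A call with a number of a shift or a turn outside -1 to 1 is refused whole. A call with a gripper value outside its range is refused whole. "fingers" is the closure, from -1 (fully open) to 1 (shut), set as the call begins (left out, the last holds). The fingers move at their own pace and stop on an object; "newtons" is the grip in N (left out, the last holds). Time passes only in rows, so rows that repeat a pose let the fingers close. It gives the time, the measured TCP pose, the force, the opening and the grip force at its end, in the units of the state.
- ctrl.get_obs(): the state, without advancing time (a new reading comes with each control period).
- ctrl.read_camera(name): name is "side" or "top"; returns a dict with "color" (480x640x3 uint8, red, green, blue), "camera_matrix" (3x3 intrinsics, pixels), "rvec" (rotation vector, rad) and "tvec" (3), from world to camera coordinates, as OpenCV has them. Camera axes: x right, y down, z forward; pixel columns grow to the right and rows downward; lengths in m; the calibration is good to about 2 mm. A picture is of the moment at which its call begins. There is no depth.
- ctrl.hand_in(): hands the job in; it is judged then, once.
Trained networks look in a picture, given as the dict that the camera call returned (one of the last four; its "shot" number tells which), for a name from the list of things; names that differ only in an ending like _2 or _b are one class to them, and where a whole thing is asked for, a point or a joint stands for the part that bears it (a point fixed in the world has none). Each returns a list of dicts, best first, with "confidence" (0 to 1); they miss things now and then, are a little off and sometimes report something else, mostly with a low value. They report only what shows in the picture. A call takes as long as a camera call. They do not tell look-alikes from the thing itself.
- ctrl.trace(query, picture): "mask" (480x640 bool, what is visible of it) and "location" ([column, row] in pixels, amid what is visible of it).
- ctrl.spot_point(query, picture): "location" ([column, row] in pixels: a listed point, or the origin of a listed thing).
The state is a dict: "time_s": time; "joint_positions": joint angles; "joint_velocities": joint speeds; "tau": joint torques, N m; "tcp_pos": TCP position; "tcp_rot": TCP orientation; "wrist_force": force on the tool from outside, world axes, zero at the start; "wrist_torque": the same for the moment, N m; "width": finger opening in m; "gripper_force": force on a finger pad.
Only numpy, scipy, OpenCV 4.12 (cv2) and the standard library are available. Lean on these libraries where they do the work, as an engineer would, in place of code of your own. Each camera call takes 0.05 s, during which the arm holds its last target. There are 200 camera calls.

## Working session

There is one attempt and no reset: what is moved stays moved. The work goes in short steps, Python scripts to look and compute and a tool call to move; the robot and the scene stay as the last step left them, time stands still between calls to the robot, and variables do not carry over. Pictures are saved under pics/ and viewed, at most 10 in all, crops included, and the job is handed in when it is done.

Besides the shell and the picture viewer there is one more tool, called after "Call:" as a command line: name --pt "numbers of a row" for each row, then --argument value for the rest. apply_moves: Moves the arm, as the interface text tells. Shifts and turns lie within -1 to 1; 1 stands for 1 m of shift or pi rad of turn. Its arguments: {"type":"object","properties":{"deltas":{"type":"array","items":{"type":"array","items":{"type":"number"}}},"fingers":{"type":"number"},"newtons":{"type":"number"}},"required":["deltas"]}

```bash
mkdir -p pics; cat > h.py <<'E'
import numpy as np, cv2, json
from workcell import ctrl
def cam(n):
    p=ctrl.read_camera(n); return p
def save(p,f,crop=None,s=1):
    im=p["color"][:,:,::-1]
    if crop: a,b,c,d=crop; im=im[b:d,a:c]
    im=cv2.resize(im,None,fx=s,fy=s,interpolation=cv2.INTER_CUBIC); cv2.imwrite("pics/"+f,im)
def ray(p,uv):
    R=cv2.Rodrigues(np.array(p["rvec"],float))[0]; t=np.array(p["tvec"],float).ravel()
    K=np.array(p["camera_matrix"]); d=R.T@np.linalg.solve(K,np.array([uv[0],uv[1],1.])); return -R.T@t,d
def atz(p,uv,z):
    c,d=ray(p,uv); return c+d*(z-c[2])/d[2]
def tri(p1,u1,p2,u2):
    c1,d1=ray(p1,u1);c2,d2=ray(p2,u2); d1/=np.linalg.norm(d1);d2/=np.linalg.norm(d2)
    s=np.linalg.lstsq(np.c_[d1,-d2],c2-c1,rcond=None)[0]; a=c1+s[0]*d1;b=c2+s[1]*d2
    return (a+b)/2,np.linalg.norm(a-b)
def proj(p,X):
    return cv2.projectPoints(np.array(X,float).reshape(-1,3),np.array(p["rvec"],float),np.array(p["tvec"],float),np.array(p["camera_matrix"]),None)[0].reshape(-1,2)
E
python3 - <<'E'
from h import *
np.set_printoptions(precision=4,suppress=True)
T=cam("top");S=cam("side")
save(T,"top0.png");save(S,"side0.png")
for n,p in(("T",T),("S",S)):
    print(n,ray(p,(320,240)))
    for q in["nest","tube_mouth","button_top","ring_steel_a","ring_ceramic","screwdriver_b","glue_syringe","micrometer"]:
        print(n,q,[(np.round(r["location"],1).tolist(),round(r["confidence"],2),atz(p,r["location"],0.0085)[:2].round(4).tolist()) for r in ctrl.spot_point(q,p)])
o=ctrl.get_obs();print(o["tcp_pos"],o["tcp_rot"],o["width"],o["time_s"])
E
```

```text
T (array([0.4086, 0.0928, 1.4186]), array([ 0.0857,  0.0069, -0.9963]))
T nest [([417.3, 220.1], 0.81, [0.5798, -0.1277])]
T tube_mouth [([423.5, 221.4], 0.59, [0.5769, -0.1424])]
T button_top [([417.0, 249.8], 0.42, [0.5092, -0.1267])]
T ring_steel_a [([271.0, 219.6], 0.73, [0.5774, 0.2196]), ([273.1, 275.7], 0.66, [0.4444, 0.2121]), ([428.4, 295.9], 0.65, [0.4012, -0.153]), ([231.2, 262.4], 0.58, [0.4746, 0.3117])]
T ring_ceramic [([329.9, 266.7], 0.58, [0.467, 0.0785])]
T screwdriver_b [([214.2, 189.6], 0.92, [0.6481, 0.3568]), ([418.9, 219.9], 0.71, [0.5804, -0.1315])]
T glue_syringe [([192.0, 250.6], 0.82, [0.5015, 0.4053])]
T micrometer [([342.0, 215.5], 0.56, [0.589, 0.051])]
S (array([ 0.3565, -0.7095,  0.8446]), array([ 0.1522,  0.73  , -0.6663]))
S nest [([377.4, 371.8], 0.58, [0.5772, -0.135])]
S tube_mouth []
S button_top [([332.6, 349.3], 0.57, [0.5136, -0.0752])]
S ring_steel_a [([269.7, 243.8], 0.85, [0.4432, 0.2141]), ([279.0, 215.9], 0.84, [0.4751, 0.3002]), ([332.0, 235.6], 0.73, [0.5749, 0.2155])]
S ring_ceramic [([291.0, 289.5], 0.89, [0.4657, 0.0782]), ([284.2, 192.9], 0.34, [0.4987, 0.3796])]
S screwdriver_b [([351.1, 196.9], 0.9, [0.6453, 0.3373]), ([277.7, 215.4], 0.44, [0.4726, 0.3024]), ([333.5, 239.0], 0.25, [0.5757, 0.2045])]
S glue_syringe []
S micrometer [([355.4, 292.4], 0.6, [0.5843, 0.048]), ([352.1, 196.6], 0.33, [0.6478, 0.3379])]
[ 0.1435 -0.6083  0.2503] [[ 0.9733  0.2296  0.    ]
 [ 0.2296 -0.9733 -0.0001]
 [-0.      0.0001 -1.    ]] 0.08564300831308175 0.9
```

View pics/top0.png

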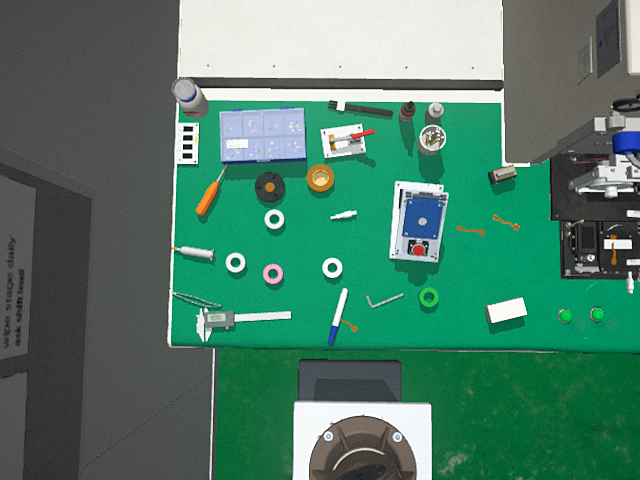

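View pics/side0.png

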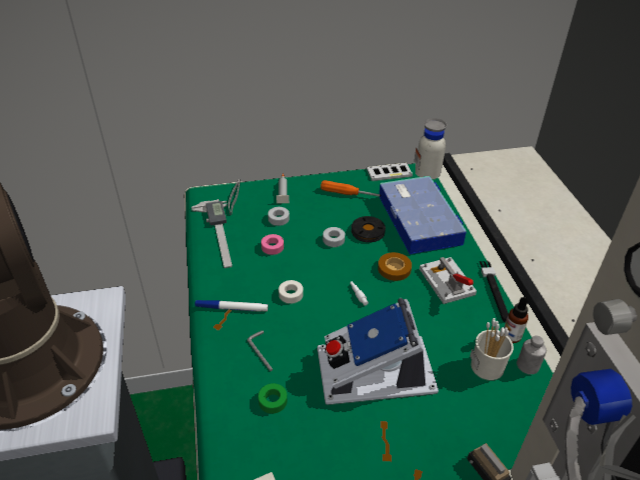

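The top view shows five rings: grey/white at (274,219), (235,262) and (332,267), pink at (273,273), green at (428,296). In the side view (333,237) and (279,216) are grey and (291,291) is cream white. So the first two fit the steel rings and the third fits the ceramic one; pink and green are look-alikes. I'll confirm this in an enlarged crop and look at the nest.

```bash
python3 - <<'E'
from h import *
T=cam("top");S=cam("side")
a=S["color"][200:310,230:370,::-1];b=T["color"][170:275,380:460,::-1]
a=cv2.resize(a,(400,314),interpolation=cv2.INTER_CUBIC);b=cv2.resize(b,(400,525),interpolation=cv2.INTER_CUBIC)
o=np.zeros((525,800,3),np.uint8);o[:314,:400]=a;o[:,400:]=b
cv2.imwrite("pics/c1.png",o); cv2.imwrite("pics/c2.png",cv2.resize(S["color"][290:410,305:445,::-1],(700,600),interpolation=cv2.INTER_CUBIC))
# ring centres by silhouette-centroid fit in both views
from scipy.optimize import least_squares
th=np.linspace(0,2*np.pi,60);C=np.c_[.023*np.cos(th),.023*np.sin(th)]
def cen(p,xy):
    P=np.vstack([np.c_[C+xy,0*th],np.c_[C+xy,0*th+.017]]);h=cv2.convexHull(proj(p,P).astype(np.float32));m=cv2.moments(h);return np.array([m["m10"],m["m01"]])/m["m00"]
for nm,xy in dict(a=(.577,.217),b=(.4746,.306),c=(.4665,.078)).items():
    M=[]
    for p in(T,S):
        c=proj(p,[*xy,.0085])[0].astype(int)
        im=p["color"].astype(int);w=22
        sub=im[c[1]-w:c[1]+w,c[0]-w:c[0]+w];sat=((sub.max(2)-sub.min(2)<70)&(sub.min(2)>70)).astype(np.uint8)
        cs,_=cv2.findContours(sat,cv2.RETR_EXTERNAL,cv2.CHAIN_APPROX_NONE)
        k=max(cs,key=cv2.contourArea);m=cv2.moments(cv2.convexHull(k));M.append(np.array([m["m10"],m["m01"]])/m["m00"]+c-w)
        print(cv2.boundingRect(k),sub[tuple(k[len(k)//3][0][::-1])])
    f=[least_squares(lambda x:cen(p,x)-m,xy).x.round(4) for p,m in zip((T,S),M)];print(nm,M,f)
E
```

```text
(14, 12, 20, 20) [162 211 196]
(13, 14, 22, 20) [84 84 84]
a [array([273.77626349, 218.74616695]), array([333.50635386, 236.29667644])] [array([0.5794, 0.2129]), array([0.5776, 0.213 ])]
(15, 13, 20, 20) [118 159 147]
(12, 15, 22, 18) [74 82 80]
b [array([235.35626398, 262.26174497]), array([278.40795207, 215.3872549 ])] [array([0.475 , 0.3017]), array([0.4742, 0.3024])]
(14, 14, 20, 20) [198 218 206]
(9, 13, 25, 23) [85 95 84]
c [array([331.73956594, 267.41068447]), array([290.36326681, 291.00923873])] [array([0.4653, 0.0742]), array([0.4639, 0.0748])]
```

View pics/c1.png

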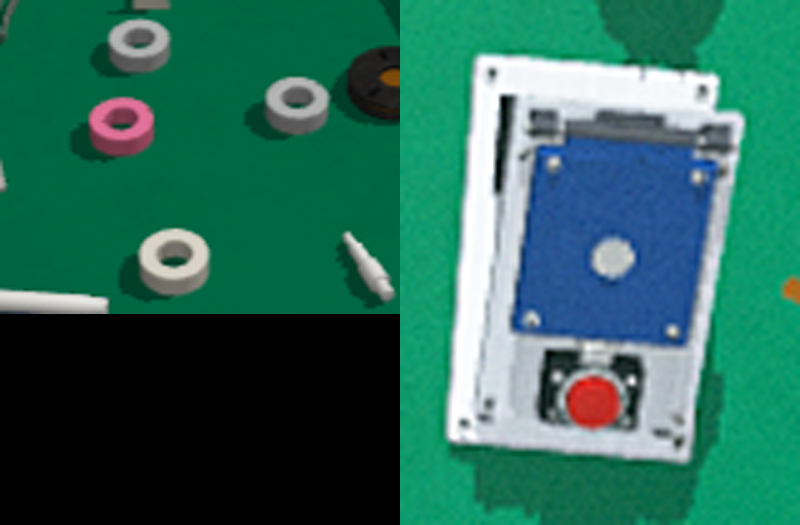

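View pics/c2.png

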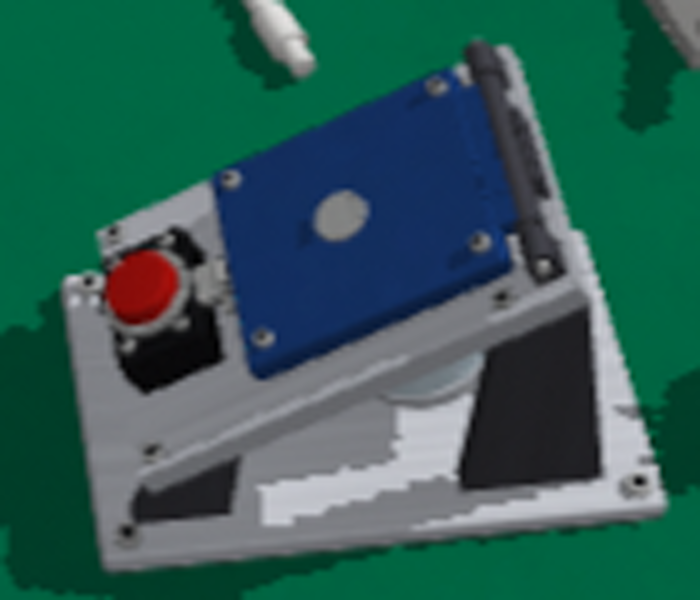

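```bash
python3 - <<'E'
from h import *
from scipy.optimize import least_squares
np.set_printoptions(precision=4,suppress=True)
T=cam("top");S=cam("side")
def red(p,c):
    im=p["color"].astype(int);m=((im[...,0]>120)&(im[...,1]<70)&(im[...,2]<70)).astype(np.uint8)
    n,l,s,ce=cv2.connectedComponentsWithStats(m);i=min(range(1,n),key=lambda i:np.linalg.norm(ce[i]-c)+(s[i][4]<30)*1e3);return ce[i],s[i]
r1,s1=red(T,(418,250));r2,s2=red(S,(333,347));print(r1,s1,r2,s2,tri(T,r1,S,r2))
cT=[((395,181.4),(.093,.058)),((443.6,185),(.093,-.058)),((389.4,258),(-.093,.058)),((438,262),(-.093,-.058))]
cS=[((318,347),(-.093,.058)),((326.6,404),(-.093,-.058)),((437.4,393),(.093,-.058))]
def f(v,):
    x,y,a,h,mx=v;R=np.array([[np.cos(a),-np.sin(a)],[np.sin(a),np.cos(a)]]);o=[]
    for p,L in((T,cT),(S,cS)):
        for uv,c in L: o+=list(proj(p,[*(R@c+[x,y]),h])[0]-uv)
    b=R@[mx-.0711,0]+[x,y]
    for p,r in((T,r1),(S,r2)): o+=list((proj(p,[*b,.0742])[0]-r)*2)
    return np.array(o)
r=least_squares(f,[.58,-.13,-.1,.01,0],loss="soft_l1");v=r.x;print(v,np.degrees(v[2]));print(f(v).reshape(-1,2))
a=v[2];R=np.array([[np.cos(a),-np.sin(a)],[np.sin(a),np.cos(a)]])
print("mouth",R@[v[4],0]+v[:2],"button",R@[v[4]-.0711,0]+v[:2])
E
```

```text
[418.1111 250.037 ] [413 246  11   9  81] [333.3008 346.0376] [327 340  14  12 133] (array([ 0.5039, -0.119 ,  0.0743]), np.float64(0.0003372643630659239))
[ 0.578  -0.1253 -0.0798  0.0027 -0.0034] -4.570665619587964
[[-0.2784 -0.7897]
 [-0.5442 -0.0983]
 [-0.9106 -0.2037]
 [-0.5938  0.2402]
 [-0.5509 -0.4002]
 [-0.9477  0.1661]
 [ 1.3917  0.1916]
 [ 0.3561  0.2489]
 [ 0.1946  0.4688]]
mouth [ 0.5746 -0.1251] button [ 0.5038 -0.1194]
```

```bash
cat >> h.py <<'E'
from scipy.spatial.transform import Rotation as Ro
YAW=-0.0798
RZ=Ro.from_euler("z",YAW).as_matrix()
RT=RZ@Ro.from_euler("y",-30,degrees=True).as_matrix()  # tube axes cols x,y,z
M0=np.array([.5746,-.1251,.088])
RTOOL=RT@np.diag([1,-1,-1.])
def tp(x,y,z): return M0+RT@np.array([x,y,z])   # point in tube frame
def down(yaw): 
    return Ro.from_euler("z",yaw,degrees=True).as_matrix()@np.diag([1,-1,-1.])
def plan(*poses):
    o=ctrl.get_obs();p0=np.array(o["tcp_pos"]);R0=np.array(o["tcp_rot"])
    for p,R in poses: print("row",np.r_[R0.T@(np.array(p)-p0),Ro.from_matrix(R0.T@R).as_rotvec()/np.pi].round(4).tolist())
def st():
    o=ctrl.get_obs();p=np.array(o["tcp_pos"]);R=np.array(o["tcp_rot"])
    print("t",o["time_s"],"p",p.round(4),"tube",(RT.T@(p-M0)).round(4),"f_tube",(RT.T@np.array(o["wrist_force"])).round(1),"w",round(o["width"],4),"gf",o["gripper_force"],"roterr",np.degrees(Ro.from_matrix(R.T@RTOOL).as_rotvec()).round(2))
E
python3 - <<'E'
from h import *
print(RT,tp(-.068,0,.0245)); st()
plan((tp(-.068,0,.0245+.019+.04),RTOOL),(tp(-.068,0,.0245+.019+.2),RTOOL))
E
```

```text
[[ 0.86326942  0.07971533 -0.49840883]
 [-0.0690355   0.99681767  0.03985767]
 [ 0.5         0.          0.8660254 ]] [ 0.50368666 -0.11942907  0.07521762]
t 1.1 p [ 0.1436 -0.6083  0.2503] tube [-0.2576 -0.516   0.3361] f_tube [-0.2 -0.5  0.6] w 0.0853 gf 0.0 roterr [-4.67 29.76 17.44]
row [0.4347, -0.4022, 0.124, -0.0259, 0.1653, 0.0969]
row [0.3585, -0.4267, -0.0146, -0.0259, 0.1653, 0.0969]
```

Call:
apply_moves --pt "0.22 -0.21 0.0 -0.0129 0.0826 0.0484" --pt "0.22 -0.21 0.0 -0.0129 0.0826 0.0484" --pt "0.22 -0.21 0.0 -0.0129 0.0826 0.0484" --pt "0.22 -0.21 0.0 -0.0259 0.1653 0.0969" --pt "0.4347 -0.4022 0.124 -0.0259 0.1653 0.0969" --pt "0.4347 -0.4022 0.124 -0.0259 0.1653 0.0969" --pt "0.4347 -0.4022 0.124 -0.0259 0.1653 0.0969" --pt "0.4347 -0.4022 0.124 -0.0259 0.1653 0.0969" --pt "0.4347 -0.4022 0.124 -0.0259 0.1653 0.0969" --pt "0.4347 -0.4022 0.124 -0.0259 0.1653 0.0969" --fingers 1 --newtons 40

```text
time_s: 2.35
tcp_pos: [0.4382, -0.1734, 0.1542]
tcp_rot: [[0.868, -0.076, 0.49], [-0.071, -0.997, -0.029], [0.491, -0.01, -0.871]]
wrist_force: [0.1, 0.1, -1.1]
width: -0.0002
gripper_force: 0.0
```

Call:
apply_moves --pt "0 0 0 0 0 0" --pt "0 0 0 0 0 0" --pt "0 0 0 0 0 0"

```text
time_s: 2.72
tcp_pos: [0.437, -0.1761, 0.1547]
tcp_rot: [[0.868, -0.08, 0.49], [-0.074, -0.997, -0.031], [0.491, -0.009, -0.871]]
wrist_force: [-0.1, 0.8, 0.2]
width: -0.0001
gripper_force: 0.0
```

```bash
python3 - <<'E'
from h import *
st(); plan((tp(-.068,0,.0245+.019+.04),RTOOL),(tp(-.068,0,.0245+.019-.005),RTOOL))
E
```

```text
t 2.725 p [ 0.437  -0.1761  0.1547] tube [-0.0819 -0.0618  0.1243] f_tube [-0.   0.8  0.3] w -0.0001 gf 0.0 roterr [-0.46  0.57 -0.29]
row [0.014, -0.0615, 0.0411, -0.0025, 0.0032, -0.0016]
row [0.0145, -0.0612, 0.0861, -0.0025, 0.0032, -0.0016]
```

Call:
apply_moves --pt "0.014 -0.0615 0.041 -0.0025 0.0032 -0.0016" --pt "0.014 -0.0615 0.041 -0.0025 0.0032 -0.0016" --pt "0.014 -0.0615 0.041 -0.0025 0.0032 -0.0016" --pt "0.014 -0.0615 0.07 -0.0025 0.0032 -0.0016" --pt "0.014 -0.0615 0.078 -0.0025 0.0032 -0.0016" --pt "0.014 -0.0615 0.082 -0.0025 0.0032 -0.0016" --pt "0.014 -0.0615 0.085 -0.0025 0.0032 -0.0016" --pt "0.014 -0.0615 0.087 -0.0025 0.0032 -0.0016" --pt "0.014 -0.0615 0.087 -0.0025 0.0032 -0.0016"

```text
time_s: 3.85
tcp_pos: [0.5068, -0.1238, 0.1219]
tcp_rot: [[0.89, -0.072, 0.451], [-0.069, -0.997, -0.022], [0.451, -0.011, -0.892]]
wrist_force: [0.3, 0.4, 0.4]
width: -0.0002
gripper_force: 0.0
```

```bash
python3 - <<'E'
from h import *
st(); S=cam("side"); save(S,"s2.png",(250,250,450,400),4)
E
```

```text
t 3.85 p [ 0.5068 -0.1238  0.1219] tube [-0.0417 -0.0041  0.0632] f_tube [0.4 0.4 0.2] w -0.0002 gf 0.0 roterr [-0.79  3.18  0.1 ]
```

View pics/s2.png

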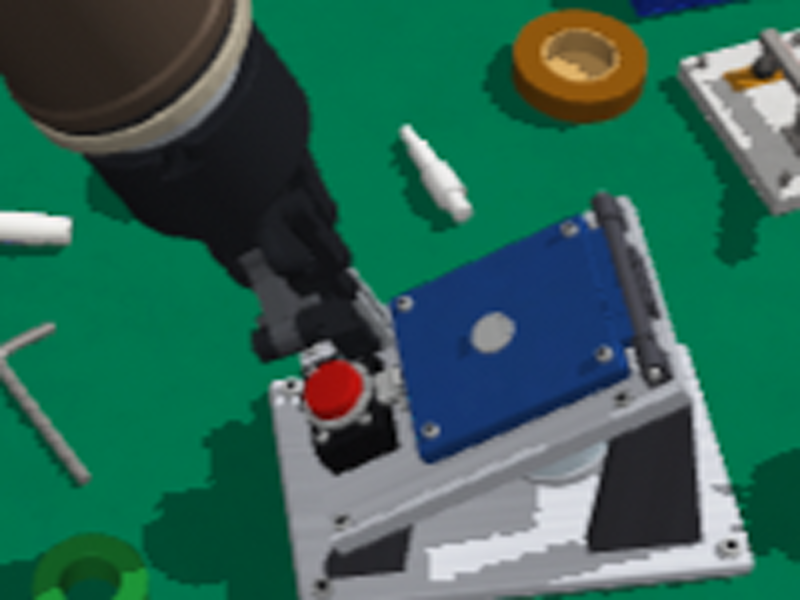

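```bash
python3 - <<'E'
from h import *
o=ctrl.get_obs();print(o["joint_positions"],o["joint_velocities"])
E
```

```text
[  1.37966182  16.61853965  10.47082414 135.25139819 -75.48353241
   6.75216462  -9.69357402] [-0.45098862 -0.0578096   0.09699945 -0.01491395 -0.04575107  0.01592715
  0.02452455]
```

The crop shows the fingertips beside the red button (button at (333,388) in the crop), the lid still shut and nothing touched. Joints 5 and 6 sit at their limits, so the tilted pose is out of reach here. I'll fit the arm's kinematics to see which poses are feasible.

```bash
cat > kin.py <<'E'
from h import *
from scipy.optimize import least_squares
import itertools
def rot(ax,a): return Ro.from_euler(ax,a,degrees=True).as_matrix()
def fk(q,g,s):
    d1,d3,a3,a4,d5,a6,d7,a2,o7=g
    R=rot("z",s[0]*q[0]);p=np.array([0,0,d1]);R=R
    def t(v): nonlocal p; p=p+R@np.array(v)
    t([a2,0,0]);R=R@rot("y",q[1]);R=R@rot("z",s[1]*q[2]);t([a3,0,d3]);R=R@rot("y",q[3]);t([a4,0,d5])
    R=R@rot("z",s[2]*q[4]);R=R@rot("y",q[5]);t([a6,0,0]);R=R@rot("z",s[3]*q[6]+o7);t([0,0,d7]);return p,R
E
python3 - <<'E'
from kin import *
o=ctrl.get_obs()
D=[([70.841,24.895,1.432,90.138,-0.665,64.973,-4.303],[.1435,-.6083,.2503],[[.9733,.2296,0],[.2296,-.9733,-.0001],[0,.0001,-1]]),
   (o["joint_positions"],o["tcp_pos"],o["tcp_rot"])]
import pickle;pickle.dump(D,open("D.pkl","wb"))
for s in itertools.product((1,-1),repeat=4):
  for o7 in(0,90,180,270):
    e=[]
    for q,p,R in D:
        e.append(np.degrees(np.linalg.norm(Ro.from_matrix(fk(q,[0]*8+[o7],s)[1].T@np.array(R)).as_rotvec())))
    if max(e)<60: print(s,o7,np.round(e,2))
E
```

```text
(1, 1, 1, 1) 270 [26.55  8.29]
(1, 1, 1, -1) 270 [35.16 11.78]
(1, -1, 1, 1) 270 [29.17 13.93]
(1, -1, 1, -1) 270 [37.77 29.21]
(-1, 1, -1, 1) 90 [11.27 37.44]
(-1, 1, -1, -1) 90 [ 2.87 20.94]
(-1, -1, -1, 1) 90 [ 8.61 19.39]
(-1, -1, -1, -1) 90 [0. 0.]
```

```bash
python3 - <<'E'
from h import *
plan(([.50,-.12,.2],down(-4.6)))
E
```

```text
row [0.029, -0.004, -0.0728, -0.0042, -0.149, 0.0019]
```

Call:
apply_moves --pt "0.0 -0.004 -0.05 0 0 0" --pt "0.029 -0.004 -0.0728 -0.0042 -0.149 0.0019" --pt "0.029 -0.004 -0.0728 -0.0042 -0.149 0.0019"

```text
time_s: 4.28
tcp_pos: [0.509, -0.1066, 0.1881]
tcp_rot: [[0.95, -0.033, 0.311], [-0.049, -0.998, 0.042], [0.309, -0.056, -0.95]]
wrist_force: [2.9, 2.7, -0.8]
width: 0.0001
gripper_force: 0.0
```

```bash
cat > rec.py <<'E'
from h import *
import pickle
D=pickle.load(open("D.pkl","rb"));o=ctrl.get_obs();D.append((o["joint_positions"],o["tcp_pos"],o["tcp_rot"]));pickle.dump(D,open("D.pkl","wb"));print(np.round(o["joint_positions"],1));st()
E
python3 rec.py
```

```text
[-27.3  13.4  44.5 125.6 -32.4  31.5 -51.5]
t 4.275 p [ 0.509  -0.1066  0.1881] tube [-0.0078  0.0132  0.1201] f_tube [ 2.   2.9 -2.1] w 0.0001 gf 0.0 roterr [-4.   12.06  1.13]
```

Call:
apply_moves --pt "0 0 0 0 -0.1 0" --pt "0 0 0 0 -0.1 0"

```text
time_s: 4.53
tcp_pos: [0.5113, -0.1064, 0.1889]
tcp_rot: [[1.0, -0.031, 0.004], [-0.031, -0.998, 0.054], [0.002, -0.055, -0.999]]
wrist_force: [0.2, 1.1, -0.2]
width: 0.0001
gripper_force: 0.0
```

```bash
python3 rec.py; python3 - <<'E'
from kin import *
D=pickle.load(open("D.pkl","rb")) if 0 else __import__("pickle").load(open("D.pkl","rb"))
s=(-1,)*4
f=lambda g:np.r_[np.concatenate([fk(q,[*g,90],s)[0]-p for q,p,R in D]),1e-3*np.array([g[7],g[2],g[3],g[5]])]
r=least_squares(f,[.3,.3,0,0,.3,0,.25,0]);print(r.x.round(4),abs(r.fun).max())
plan(([.50,-.12,.2],down(-4.6)))
E
```

```text
[-26.7  24.   47.4 111.2 -25.1  55.5 -58.6]
t 4.525 p [ 0.5113 -0.1064  0.1889] tube [-0.0055  0.0136  0.1197] f_tube [-0.   1.1 -0.2] w 0.0001 gf 0.0 roterr [-3.79 29.93  1.89]
[ 0.3053  0.4948  0.0178 -0.0288  0.4096 -0.0436  0.3487 -0.029 ] 0.04945454084142714
row [-0.0109, 0.0133, -0.0119, -0.0174, -0.0003, 0.0156]
```

```bash
cat >> kin.py <<'E'
def frames(q):
    Rs=[np.eye(3)];R=np.eye(3)
    for i,(ax,sg) in enumerate(zip("zyzyzyz",(-1,1,-1,1,-1,1,-1))):
        R=R@rot(ax,sg*q[i]);Rs.append(R)
    return Rs
E
python3 - <<'E'
from kin import *;import pickle
D=pickle.load(open("D.pkl","rb"))
for q,p,R in D: print(np.degrees(np.linalg.norm(Ro.from_matrix((frames(q)[-1]@rot("z",90)).T@np.array(R)).as_rotvec())).round(3))
A=np.vstack([np.hstack(frames(q)) for q,p,R in D]);b=np.concatenate([p for q,p,R in D])
# minimal: z terms at frames0,2(3),4(5),7 plus others regularized
for lam in(1e-2,):
    w=np.full(24,.1);
    for k in(2,3*3+2,5*3+2,7*3+2): w[k]=1
    x=np.linalg.solve((A*w).T@(A*w)+1e-6*np.eye(24),(A*w).T@b)*w
    print(x.reshape(8,3).round(4),np.abs(A@x-b).max())
E
```

```text
0.004
0.0
0.0
0.0
[[ 3.200e-03 -3.300e-03  2.614e-01]
 [ 9.900e-03 -1.820e-02  2.600e-03]
 [ 3.000e-04 -1.820e-02  5.300e-03]
 [ 4.100e-03 -5.600e-03  5.312e-01]
 [-1.050e-02 -5.600e-03  4.100e-03]
 [ 2.300e-03 -3.500e-03  4.055e-01]
 [-1.800e-03 -3.500e-03  3.300e-03]
 [-2.100e-03 -7.000e-04  3.295e-01]] 6.966887181852899e-06
```

```bash
cat >> kin.py <<'E'
import pickle
LO=np.array([-149.89,-25.12,-72.63,4.76,-75.54,6.69,-157.13]);HI=np.array([149.89,119.58,75.52,147.25,255.54,114.76,157.13])
def model():
    D=pickle.load(open("D.pkl","rb"))
    A=np.vstack([np.hstack(frames(q)) for q,p,R in D]);b=np.concatenate([p for q,p,R in D])
    w=np.full(24,.1)
    for k in(2,11,17,23): w[k]=1
    return np.linalg.solve((A*w).T@(A*w)+1e-6*np.eye(24),(A*w).T@b)*w
def ik(x,p,R,q0,mar=4,reg=1e-3):
    def f(q):
        F=frames(q);P=np.hstack(F)@x
        return np.r_[(P-p)*20,Ro.from_matrix((F[-1]@rot("z",90)).T@R).as_rotvec()*5,(q-q0)*reg*.1]
    r=least_squares(f,np.clip(q0,LO+mar+.1,HI-mar-.1),bounds=(LO+mar,HI-mar))
    return r.x,np.abs(f(r.x)[:6]).max()
E
cat > an.py <<'E'
from kin import *
x=model();rng=np.random.default_rng(0);np.set_printoptions(precision=1,suppress=True)
qs=ctrl.get_obs()["joint_positions"]
for nm,P in dict(ins=tp(0,0,.025),hov=tp(0,0,.1),btn=tp(-.068,0,.0435)).items():
    for ph in(0,90,180,270,45,-45):
        best=[]
        for k in range(6):
            q0=np.array(qs,float) if k==0 else np.array([0,25,0,110,0,40,0])+rng.uniform(-1,1,7)*[60,20,70,20,75,30,150]
            q,e=ik(x,P,RTOOL@rot("z",ph),q0)
            if e<.02: best.append((np.minimum(q-LO,HI-q).min(),q))
        print(nm,ph,len(best),*( max(best,key=lambda b:b[0]) if best else ()))
E
time python3 an.py
```

```text
ins 0 0
ins 90 0
ins 180 4 13.329908669992854 [ 44.8  29.9 -47.1 129.7  98.6  20.   -0.4]
ins 270 4 15.667045017490409 [ 46.7  31.1 -50.5 129.8  98.3  22.4 -90. ]
ins 45 2 13.19933761021868 [ 44.   29.6 -46.6 129.5  97.8  19.9 134.9]
ins -45 0
hov 0 4 6.619376416733914 [-29.9  13.8  47.5 134.3 -68.9  15.9 -16.4]
hov 90 6 8.306409077087952 [ 49.4  18.2 -49.4 130.2  63.5  15.  121.6]
hov 180 6 7.795075783089815 [ 49.3  18.  -48.8 130.6  63.9  14.5  31.3]
hov 270 5 4.0000026289216395 [-15.9  11.6  29.3 134.1 -58.   10.7  61.9]
hov 45 4 7.617105362214709 [-25.8  13.   42.  133.9 -65.3  14.3 -65.2]
hov -45 5 4.000019596133437 [-16.2  11.6  29.4 133.9 -57.2  10.7  16. ]
btn 0 0
btn 90 2 8.118307351019638 [ 44.4  26.7 -43.8 139.1 122.2  19.   65. ]
btn 180 5 8.58379456356883 [ 55.8  33.7 -60.4 138.7 110.5  28.9 -11.3]
btn 270 4 8.203035266463928 [  53.8   32.4  -57.9  139.   112.4   27.4 -104. ]
btn 45 1 6.028058756267181 [ 29.7  22.3 -24.5 140.1 147.8  12.7  83. ]
btn -45 2 4.00002024231496 [  59.6   38.8  -68.6  138.5  106.5   36.  -141.7]
real	0m17.528s
user	0m17.993s
sys	0m0.199s
```

```bash
python3 - <<'E'
from kin import *
x=model();np.set_printoptions(precision=1,suppress=True)
qs=np.array(ctrl.get_obs()["joint_positions"])
for al in(10,15,20,25,30):
  for nm,q0 in(("cur",qs),("neu",np.array([13,20,0,120,0,25,0.]))):
    for z in(.02,.08):
      q,e=ik(x,tp(0,0,z),RTOOL@rot("y",-al),q0,mar=.5)
      print(al,nm,z,q,round(e,3))
print(RTOOL@rot("y",-30))
q,e=ik(x,tp(-.068,0,.0245)+[0,0,.019],down(-4.6),qs);print("btn",q,e)
E
```

```text
10 cur 0.02 [-12.7  24.8  26.7 124.3 -45.2  18.  -43.2] 0.0
10 cur 0.08 [-23.4  18.2  39.5 126.1 -37.3  23.9 -49.5] 0.0
10 neu 0.02 [ -6.3  23.8  17.8 124.  -33.5  15.6 -54.8] 0.0
10 neu 0.08 [-10.3  16.1  22.  125.5 -22.2  20.9 -65.3] 0.0
15 cur 0.02 [-18.4  27.5  35.1 120.6 -41.   26.8 -47.6] 0.0
15 cur 0.08 [-25.9  20.8  43.7 122.2 -33.3  31.5 -53.6] 0.0
15 neu 0.02 [ -9.1  25.3  21.6 120.1 -26.9  23.3 -61.6] 0.0
15 neu 0.08 [-10.4  17.6  22.3 121.5 -17.2  28.2 -70.4] 0.0
20 cur 0.02 [-20.8  30.2  39.3 116.5 -37.1  34.5 -51.6] 0.0
20 cur 0.08 [-26.6  23.6  45.8 118.1 -30.5  38.7 -56.4] 0.0
20 neu 0.02 [ -9.8  27.   22.8 116.  -22.1  30.6 -66.5] 0.0
20 neu 0.08 [ -9.8  19.5  21.8 117.3 -14.2  35.2 -73.4] 0.0
25 cur 0.02 [-21.6  32.9  41.5 112.3 -34.   41.8 -54.7] 0.0
25 cur 0.08 [-26.4  26.4  46.7 114.  -28.4  45.7 -58.4] 0.0
25 neu 0.02 [ -9.5  28.9  22.8 111.7 -18.7  37.7 -69.9] 0.0
25 neu 0.08 [ -9.3  21.7  21.4 113.1 -12.4  42.1 -75.2] 0.0
30 cur 0.02 [-21.6  35.6  42.6 108.1 -31.6  48.8 -57.2] 0.0
30 cur 0.08 [-25.6  29.3  46.9 109.9 -26.8  52.4 -60. ] 0.0
30 neu 0.02 [ -9.   31.1  22.5 107.4 -16.3  44.7 -72.3] 0.0
30 neu 0.08 [ -8.8  24.2  21.2 109.  -11.4  48.9 -76.3] 0.0
[[ 1.  -0.1  0. ]
 [-0.1 -1.   0. ]
 [-0.   0.  -1. ]]
btn [-23.   31.6  42.8 117.5 -31.6  42.8 -55. ] 2.7683439312222623e-06
```

```bash
cat >> h.py <<'E'
AL=15
RA=RTOOL@Ro.from_euler("y",-AL,degrees=True).as_matrix()
E
python3 - <<'E'
from h import *
B=tp(-.068,0,.0245);z=RA[:,2];tz=RT[:,2]
plan(*[(B-.019*z+tz*d,RA) for d in(.04,.006,.003,.001,-.001,-.0025)])
E
```

```text
row [-0.0322, 0.0153, 0.0599, -0.0193, 0.083, 0.0131]
row [-0.0153, 0.0178, 0.0893, -0.0193, 0.083, 0.0131]
row [-0.0138, 0.018, 0.0919, -0.0193, 0.083, 0.0131]
row [-0.0128, 0.0181, 0.0936, -0.0193, 0.083, 0.0131]
row [-0.0119, 0.0183, 0.0953, -0.0193, 0.083, 0.0131]
row [-0.0111, 0.0184, 0.0966, -0.0193, 0.083, 0.0131]
```

Call:
apply_moves --pt "-0.0322 0.0153 0.0 -0.0193 0.083 0.0131" --pt "-0.0322 0.0153 0.0599 -0.0193 0.083 0.0131" --pt "-0.0322 0.0153 0.0599 -0.0193 0.083 0.0131" --pt "-0.0153 0.0178 0.0893 -0.0193 0.083 0.0131" --pt "-0.0138 0.018 0.0919 -0.0193 0.083 0.0131" --pt "-0.0128 0.0181 0.0936 -0.0193 0.083 0.0131" --pt "-0.0119 0.0183 0.0953 -0.0193 0.083 0.0131" --pt "-0.0119 0.0183 0.0953 -0.0193 0.083 0.0131"

```text
time_s: 5.52
tcp_pos: [0.4993, -0.1198, 0.0923]
tcp_rot: [[0.962, -0.082, 0.262], [-0.079, -0.997, -0.02], [0.263, -0.001, -0.965]]
wrist_force: [0.0, 0.9, 4.6]
width: -0.0001
gripper_force: 2.1
```

```bash
python3 rec.py
```

```text
[-17.   23.2  32.6 129.9 -44.9  20.3 -41.8]
t 5.525 p [ 0.4993 -0.1198  0.0923] tube [-0.0632 -0.0007  0.0415] f_tube [2.3 0.9 4.1] w -0.0001 gf 2.0501583628356457 roterr [-0.02 14.75 -0.14]
```

```bash
cat >> h.py <<'E'
def RP(yaw): return Ro.from_euler("z",yaw,degrees=True).as_matrix()@np.diag([1,-1,-1.])@Ro.from_euler("y",-AL,degrees=True).as_matrix()
RINGS=dict(a=(.5785,.213),b=(.4746,.302),c=(.4646,.0745))
def pick(n,yaw,up=0,lift=.0125):
    R=RP(yaw); return np.array([*RINGS[n],lift+up])-.012*R[:,2],R
E
python3 - <<'E'
from h import *
z=RA[:,2]
plan((ctrl.get_obs()["tcp_pos"]-.03*z,RA),([.42,-.05,.25],RP(0)),pick("a",110,.12),pick("a",-70,.12),pick("a",20,.12))
E
```

```text
row [0.0001, -0.0, -0.03, -0.0002, -0.0014, -0.0008]
row [-0.0403, -0.0632, -0.1743, -0.0004, -0.168, -0.0264]
row [0.0622, -0.341, -0.0363, 0.0012, -0.1078, -0.6423]
row [0.0647, -0.3354, -0.0356, -0.0012, -0.1491, 0.3667]
row [0.0661, -0.3395, -0.0352, -0.0001, -0.1655, -0.1388]
```

```bash
python3 - <<'E'
from h import *
plan(pick("b",120,.12),pick("b",120,.04))
E
```

```text
row [-0.0453, -0.4209, -0.0654, 0.0013, -0.0959, -0.6978]
row [-0.0663, -0.4208, 0.0117, 0.0013, -0.0959, -0.6978]
```

Call:
apply_moves --pt "0.0 0.0 -0.03 0 0 0" --pt "-0.0403 -0.0632 -0.1743 -0.0004 -0.168 -0.0264" --pt "-0.0403 -0.0632 -0.1743 -0.0004 -0.168 -0.0264" --pt "-0.0403 -0.0632 -0.1743 -0.0004 -0.168 -0.0264" --fingers -0.75

```text
time_s: 6.02
tcp_pos: [0.4199, -0.0511, 0.2475]
tcp_rot: [[0.978, -0.007, -0.21], [-0.007, -1.0, 0.002], [-0.21, -0.001, -0.978]]
wrist_force: [0.8, 0.7, -2.0]
width: 0.0724
gripper_force: 0.0
```

```bash
python3 rec.py; python3 - <<'E'
from h import *
plan(([.42,.12,.2],RP(60)),pick("b",120,.08),pick("b",120,.03))
S=cam("side"); T=cam("top");save(T,"t3.png",(370,150,470,275),4.8);save(S,"s3.png",(280,250,460,420),4)
a=cv2.imread("pics/t3.png");b=cv2.imread("pics/s3.png");b=cv2.resize(b,(320,302))
o=np.zeros((600,800,3),np.uint8);o[:,:480]=a;o[:302,480:]=b;cv2.imwrite("pics/c3.png",o)
E
```

```text
[-44.   18.6  57.1 111.7 -13.7  70.7 -71.1]
t 6.025 p [ 0.4199 -0.0511  0.2475] tube [-0.0589  0.0614  0.2182] f_tube [-0.4  0.8 -2.1] w 0.0724 gf 0.0 roterr [-0.69 42.09  4.19]
row [0.0088, -0.1711, 0.0468, -0.0788, -0.0146, -0.3263]
row [0.0795, -0.3561, 0.1298, -0.1569, -0.0098, -0.6504]
row [0.09, -0.3561, 0.1787, -0.1569, -0.0098, -0.6504]
```

View pics/c3.png

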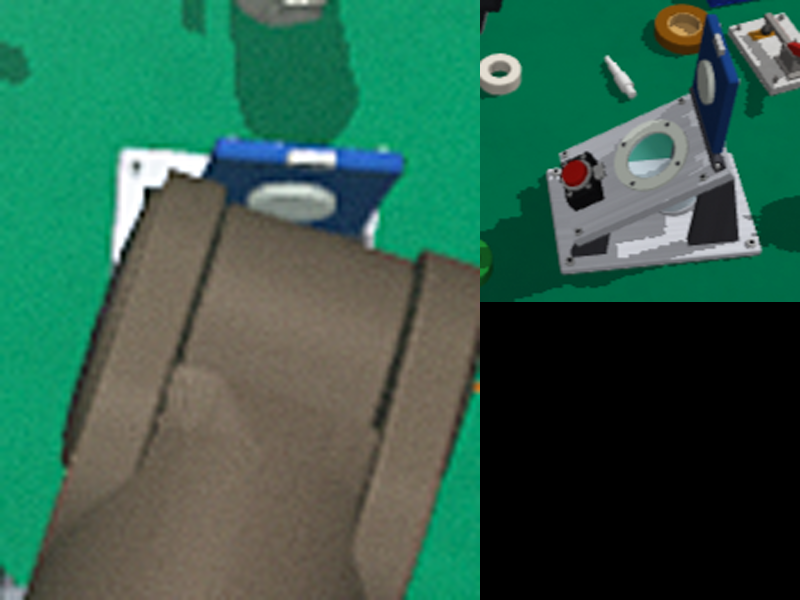

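The lid (side inset, about (715,85)) is swinging open and the flange and bore are visible at (650,155) in the composite. The arm's elbow hides the nest in the top view. Next is ring b.

Call:
apply_moves --pt "0.0088 -0.1711 0.0468 -0.0788 -0.0146 -0.3263" --pt "0.0088 -0.1711 0.0468 -0.0788 -0.0146 -0.3263" --pt "0.0088 -0.1711 0.0468 -0.0788 -0.0146 -0.3263" --pt "0.0795 -0.3561 0.1298 -0.1569 -0.0098 -0.6504" --pt "0.0795 -0.3561 0.1298 -0.1569 -0.0098 -0.6504" --pt "0.0795 -0.3561 0.1298 -0.1569 -0.0098 -0.6504" --pt "0.0795 -0.3561 0.1298 -0.1569 -0.0098 -0.6504" --pt "0.0795 -0.3561 0.1298 -0.1569 -0.0098 -0.6504" --pt "0.0795 -0.3561 0.1298 -0.1569 -0.0098 -0.6504" --pt "0.0795 -0.3561 0.1298 -0.1569 -0.0098 -0.6504"

```text
time_s: 7.38
tcp_pos: [0.4754, 0.3044, 0.1026]
tcp_rot: [[-0.286, 0.954, 0.086], [0.923, 0.298, -0.242], [-0.257, 0.01, -0.966]]
wrist_force: [-0.7, -0.2, 1.0]
width: 0.0745
gripper_force: 0.0
```

```bash
python3 rec.py; python3 - <<'E'
from h import *
plan(pick("b",120,.08),pick("b",120,.03),pick("b",120,.0))
p=cam("side");print(proj(p,[[.4746,.302,.017],[.4746,.302,.0]]))
E
```

```text
[-62.6  33.2  23.7 106.    1.4  48.8 -25.5]
t 7.375 p [0.4754 0.3044 0.1026] tube [-0.108   0.4203  0.0792] f_tube [-0.1 -0.2  1.2] w 0.0745 gf 0.0 roterr [-14.61  28.85 112.96]
row [0.0005, -0.0022, -0.0017, -0.0151, -0.0003, -0.0686]
row [0.0134, -0.0027, 0.0466, -0.0151, -0.0003, -0.0686]
row [0.0211, -0.0029, 0.0756, -0.0151, -0.0003, -0.0686]
[[278.49577485 212.37298848]
 [278.76847758 218.40297323]]
```

Call:
apply_moves --pt "0.0005 -0.0022 0.0 -0.0151 -0.0003 -0.0686" --pt "0.0134 -0.0027 0.0466 -0.0151 -0.0003 -0.0686" --pt "0.0211 -0.0029 0.0756 -0.0151 -0.0003 -0.0686" --pt "0.0211 -0.0029 0.0756 -0.0151 -0.0003 -0.0686" --pt "0.0211 -0.0029 0.0756 -0.0151 -0.0003 -0.0686"

```text
time_s: 8.05
tcp_pos: [0.4738, 0.3053, 0.0254]
tcp_rot: [[-0.476, 0.87, 0.128], [0.841, 0.493, -0.224], [-0.258, 0.001, -0.966]]
wrist_force: [-0.4, -0.1, 0.3]
width: 0.0749
gripper_force: 0.0
```

Call:
apply_moves --pt "0 0 0 0 0 0" --pt "0 0 0 0 0 0" --pt "0 0 0 0 0 0" --pt "0 0 0 0 0 0" --fingers 0.4 --newtons 20

```text
time_s: 8.55
tcp_pos: [0.4735, 0.3059, 0.0258]
tcp_rot: [[-0.477, 0.869, 0.129], [0.84, 0.494, -0.223], [-0.257, 0.002, -0.966]]
wrist_force: [-1.7, -0.1, 7.7]
width: 0.0445
gripper_force: 19.4
```

```bash
python3 rec.py; python3 - <<'E'
from h import *
p,R=pick("b",120);print(p)
plan(pick("b",120,.0),pick("b",30,.03),pick("b",30,.0),pick("b",30,.1))
E
```

```text
[-60.8  38.4  19.7 110.6   3.9  36.6 -18.3]
t 8.55 p [0.4735 0.3059 0.0258] tube [-0.1482  0.4215  0.0137] f_tube [ 2.3 -0.3  7.5] w 0.0445 gf 19.412586299004033 roterr [-16.52  25.42 125.1 ]
[0.47304709 0.30468973 0.02409111]
row [-0.0004, -0.001, 0.0018, -0.0, -0.0005, -0.0021]
row [-0.0111, 0.0022, -0.0264, 0.1289, -0.0008, 0.481]
row [-0.0033, 0.0022, 0.0026, 0.1289, -0.0008, 0.481]
row [-0.0291, 0.0023, -0.094, 0.1289, -0.0008, 0.481]
```

```bash
sed -i 's/b=(.4746,.302)/b=(.4755,.3025)/' h.py; python3 - <<'E'
from h import *
plan(pick("b",120,.03),pick("b",30,.03),pick("b",30,.0,.0085))
E
```

```text
row [-0.0081, 0.0001, -0.0272, -0.0, -0.0005, -0.0021]
row [-0.0111, 0.0032, -0.0264, 0.1289, -0.0008, 0.481]
row [-0.0023, 0.0032, 0.0065, 0.1289, -0.0008, 0.481]
```

Call:
apply_moves --pt "0 0 0 0 0 0" --pt "-0.0081 0.0 -0.0272 0 0 0" --pt "-0.0111 0.0032 -0.0264 0.1289 -0.0008 0.481" --pt "-0.0111 0.0032 -0.0264 0.1289 -0.0008 0.481" --pt "-0.0111 0.0032 -0.0264 0.1289 -0.0008 0.481" --pt "-0.0111 0.0032 -0.0264 0.1289 -0.0008 0.481" --pt "-0.0111 0.0032 -0.0264 0.1289 -0.0008 0.481" --pt "-0.0111 0.0032 -0.0264 0.1289 -0.0008 0.481" --pt "-0.0111 0.0032 -0.0264 0.1289 -0.0008 0.481" --pt "-0.0111 0.0032 -0.0264 0.1289 -0.0008 0.481" --fingers -0.6

```text
time_s: 9.8
tcp_pos: [0.4779, 0.304, 0.053]
tcp_rot: [[0.806, 0.55, -0.217], [0.531, -0.835, -0.143], [-0.26, 0.0, -0.966]]
wrist_force: [1.1, 0.0, 0.8]
width: 0.0684
gripper_force: 0.0
```

```bash
python3 rec.py; python3 - <<'E'
from h import *
plan(pick("b",30,.03),pick("b",30,.0,.0085))
E
```

```text
[-59.3  44.7  35.3  98.4 -26.2  61.7 -69.5]
t 9.8 p [0.4779 0.304  0.053 ] tube [-0.1306  0.42    0.035 ] f_tube [1.3 0.1 0.2] w 0.0684 gf 0.0 roterr [-5.04 43.37 38.58]
row [0.0, 0.0001, -0.0011, 0.0049, 0.0004, 0.0181]
row [0.0089, 0.0001, 0.0317, 0.0049, 0.0004, 0.0181]
```

Call:
apply_moves --pt "0.0089 0.0001 0.0317 0.0049 0.0004 0.0181" --pt "0.0089 0.0001 0.0317 0.0049 0.0004 0.0181" --pt "0.0089 0.0001 0.0317 0.0049 0.0004 0.0181"

```text
time_s: 10.18
tcp_pos: [0.4782, 0.304, 0.0207]
tcp_rot: [[0.833, 0.506, -0.223], [0.489, -0.862, -0.131], [-0.259, 0.0, -0.966]]
wrist_force: [-0.0, 0.4, 0.5]
width: 0.0681
gripper_force: 0.0
```

Call:
apply_moves --pt "0 0 0 0 0 0" --pt "0 0 0 0 0 0" --pt "0 0 0 0 0 0" --pt "0 0 0 0 0 0" --fingers 0.5 --newtons 50

```text
time_s: 10.68
tcp_pos: [0.4786, 0.3043, 0.0213]
tcp_rot: [[0.834, 0.506, -0.222], [0.489, -0.863, -0.13], [-0.258, -0.0, -0.966]]
wrist_force: [-1.0, 0.2, 6.6]
width: 0.0442
gripper_force: 50.6
```

```bash
python3 rec.py; python3 - <<'E'
from h import *
print(pick("b",30,0,.0085)[0])
plan(pick("b",30,.1,.0085))
E
```

```text
[-58.3  47.2  34.4  99.1 -28.8  59.  -70.3]
t 10.675 p [0.4786 0.3043 0.0213] tube [-0.1459  0.4204  0.0072] f_tube [2.4 0.2 6.2] w 0.0442 gf 50.55289812153205 roterr [-4.72 43.5  35.52]
[0.47818973 0.30405291 0.02009111]
row [-0.0259, 0.0, -0.0953, 0.0004, -0.0004, 0.002]
```

Call:
apply_moves --pt "0 0 0 0 0 0" --pt "-0.0013 0 -0.0048 0 0 0" --pt "-0.0013 0 -0.0048 0 0 0" --fingers -0.3

```text
time_s: 11.05
tcp_pos: [0.4784, 0.304, 0.0255]
tcp_rot: [[0.834, 0.505, -0.223], [0.488, -0.863, -0.131], [-0.258, 0.0, -0.966]]
wrist_force: [-1.0, -1.1, 1.0]
width: 0.0554
gripper_force: 0.0
```

Call:
apply_moves --pt "0 0 0 0 0 0" --pt "0 0 0 0 0 0" --pt "0 0 0 0 0 0" --pt "0 0 0 0 0 0" --fingers 0.5 --newtons 60

```text
time_s: 11.55
tcp_pos: [0.4783, 0.3039, 0.0257]
tcp_rot: [[0.834, 0.505, -0.223], [0.488, -0.863, -0.131], [-0.259, -0.0, -0.966]]
wrist_force: [-0.0, 0.6, 9.5]
width: 0.0433
gripper_force: 60.2
```

Call:
apply_moves --pt "-0.026 0 -0.0966 0 0 0" --pt "-0.026 0 -0.0966 0 0 0" --pt "-0.026 0 -0.0966 0 0 0"

```text
time_s: 11.92
tcp_pos: [0.4795, 0.3043, 0.1275]
tcp_rot: [[0.835, 0.505, -0.22], [0.488, -0.863, -0.128], [-0.254, -0.0, -0.967]]
wrist_force: [0.1, 0.7, -2.0]
width: 0.0432
gripper_force: 62.4
```

```bash
python3 rec.py; python3 - <<'E'
from h import *
S=cam("side");o=ctrl.get_obs();c=proj(S,o["tcp_pos"])[0].astype(int);print(c);save(S,"s4.png",(c[0]-50,c[1]-40,c[0]+50,c[1]+50),6)
E
```

```text
[-60.8  39.6  38.6  95.9 -24.   69.  -73.6]
t 11.925 p [0.4795 0.3043 0.1275] tube [-0.092   0.4205  0.0987] f_tube [-0.9  0.7 -1.8] w 0.0432 gf 62.39324111054884 roterr [-4.76 43.32 35.46]
[278 170]
```

View pics/s4.png

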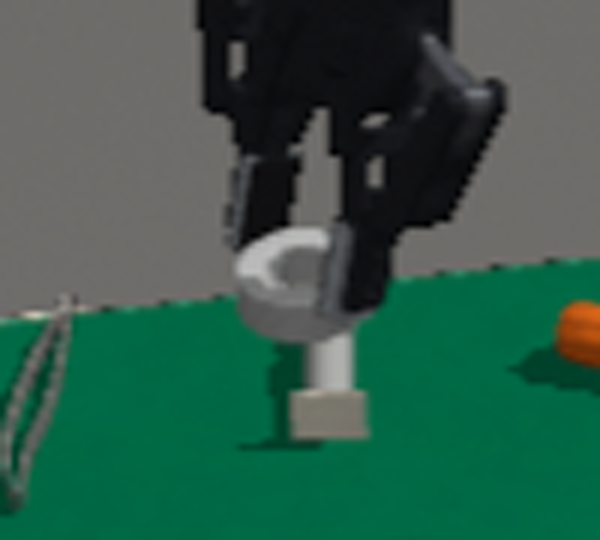

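Side crop: the steel ring is held level between the pads at (300,285), with its lower part clear below the fingertips. The top view should be clear now, so I'll measure the tube.

```bash
cat > tube.py <<'E'
from h import *
from scipy.ndimage import map_coordinates,gaussian_filter
th=np.linspace(0,2*np.pi,180)
def score(p,g,x,y,r,sgn=None):
    def smp(rr):
        P=np.array([tp(x+rr*np.cos(t),y+rr*np.sin(t),0) for t in th]);u=proj(p,P)
        return map_coordinates(g,[u[:,1],u[:,0]],order=1)
    return smp(r-.002)-smp(r+.002)
def fit(p):
    g=gaussian_filter(p["color"].astype(float).mean(2),.5)
    best=[]
    for x in np.arange(-.007,.0071,.0005):
        for y in np.arange(-.007,.0071,.0005):
            a=np.clip(score(p,g,x,y,.036),-30,30).mean(); b=np.clip(score(p,g,x,y,.0238),-30,30).mean()
            best.append((a-b,x,y,a,b))
    best.sort(reverse=True);return np.round(best[:4],4)
E
python3 - <<'E'
from tube import *
o=[]
for n,bx in(("top",(385,175,465,275)),("side",(300,290,420,390))):
    p=cam(n);f=fit(p);print(n,f,[ (r["location"],r["confidence"]) for r in ctrl.spot_point("tube_mouth",p)],proj(p,tp(0,0,0)))
    x,y=f[0][1:3];s=5
    im=cv2.resize(p["color"][bx[1]:bx[3],bx[0]:bx[2],::-1],None,fx=s,fy=s,interpolation=cv2.INTER_CUBIC)
    for r,c in((.036,(0,0,255)),(.0238,(255,0,255))):
        u=(proj(p,[tp(x+r*np.cos(t),y+r*np.sin(t),0) for t in th[::3]])+.5-bx[:2])*s
        for q in u: cv2.circle(im,tuple(int(v) for v in q),1,c,-1)
    o.append(cv2.resize(im,(400,500)))
cv2.imwrite("pics/tube.png",np.hstack(o))
E
```

```text
top [[ 2.58960e+01 -3.50000e-03  1.50000e-03  1.55885e+01 -1.03075e+01]
 [ 2.57359e+01 -4.00000e-03  1.50000e-03  1.55900e+01 -1.01460e+01]
 [ 2.54199e+01 -3.50000e-03  2.00000e-03  1.54105e+01 -1.00094e+01]
 [ 2.53854e+01 -4.00000e-03  2.00000e-03  1.54071e+01 -9.97830e+00]] [([420.9, 221.2], 0.68)] [[421.68606289 218.19161202]]
side [[ 2.44317e+01 -3.50000e-03  3.50000e-03  1.29497e+01 -1.14820e+01]
 [ 2.43487e+01 -4.00000e-03  3.00000e-03  1.22752e+01 -1.20735e+01]
 [ 2.43374e+01 -4.00000e-03  3.50000e-03  1.31765e+01 -1.11609e+01]
 [ 2.42219e+01 -3.50000e-03  3.00000e-03  1.20335e+01 -1.21883e+01]] [([376.7, 333.8], 0.77)] [[377.78453212 336.96632111]]
```

View pics/tube.png

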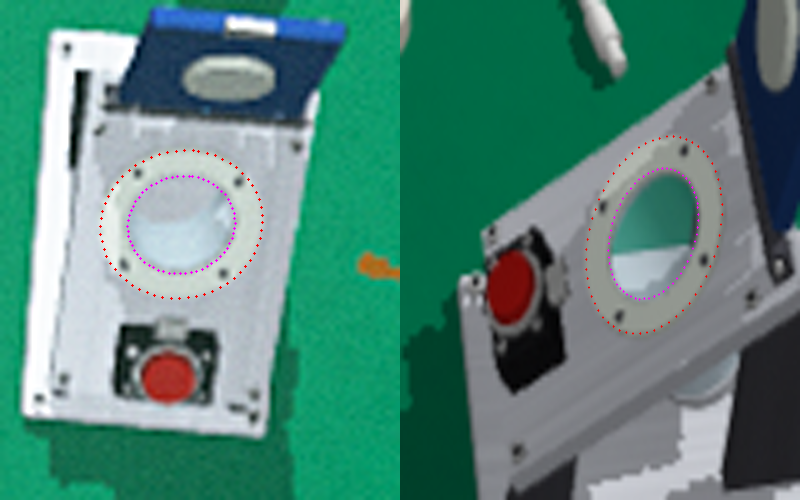

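Both views fit well: the overlaid flange and bore circles sit on the image edges, the lid is fully open, and the tube is off by about (-3.7, +2.5) mm from my nominal mouth. Next I carry the ring over.

```bash
cat >> h.py <<'E'
TX,TY=-.0037,.0025
def ringG(tcp,R,xy):
    g=np.array(R).T@(np.array([*xy,0])-np.array(tcp)); g[1]=0; return g
def ins(G,z,x=None,y=None,R=RA): return tp(TX if x is None else x,TY if y is None else y,z)-R@G,R
E
python3 - <<'E'
from h import *
R=np.array([[.834,.505,-.223],[.488,-.863,-.131],[-.259,0,-.966]])
G=ringG([.4783,.3039,.0257],R,RINGS["b"]);print(G)
np.save("G.npy",G)
o=ctrl.get_obs()
plan((np.array([.46,.1,.22]),RP(10)),ins(G,.05))
E
```

```text
[0.0036379 0.        0.025634 ]
row [-0.1386, 0.167, -0.0622, 0.0295, 0.0008, 0.109]
row [-0.1644, 0.3951, 0.014, 0.0004, 0.1622, 0.1961]
```

Call:
apply_moves --pt "-0.1386 0.167 -0.0622 0.0295 0.0008 0.109" --pt "-0.1386 0.167 -0.0622 0.0295 0.0008 0.109" --pt "-0.1386 0.167 -0.0622 0.0295 0.0008 0.109" --pt "-0.1386 0.25 -0.0622 0.0295 0.08 0.15" --pt "-0.1644 0.3951 0.0 0.0004 0.1622 0.1961" --pt "-0.1644 0.3951 0.014 0.0004 0.1622 0.1961" --pt "-0.1644 0.3951 0.014 0.0004 0.1622 0.1961" --pt "-0.1644 0.3951 0.014 0.0004 0.1622 0.1961" --pt "-0.1644 0.3951 0.014 0.0004 0.1622 0.1961" --pt "-0.1644 0.3951 0.014 0.0004 0.1622 0.1961"

```text
time_s: 13.42
tcp_pos: [0.5366, -0.1189, 0.1534]
tcp_rot: [[0.963, -0.08, 0.258], [-0.078, -0.997, -0.019], [0.259, -0.002, -0.966]]
wrist_force: [-0.8, -0.5, -0.9]
width: 0.043
gripper_force: 62.4
```

```bash
python3 rec.py; python3 - <<'E'
from h import *
G=np.load("G.npy")
plan(*[ins(G,z) for z in(.05,.02,.006,.002,0,-.002,-.004)])
E
```

```text
[-27.1  21.5  45.  122.4 -35.   31.5 -52.2]
t 13.425 p [ 0.5366 -0.1189  0.1534] tube [-0.0005  0.0031  0.0758] f_tube [-1.1 -0.6 -0.4] w 0.043 gf 62.36793399439193 roterr [-0.08 15.01 -0.05]
row [-0.0001, 0.0006, 0.0001, -0.0005, 0.0, -0.0002]
row [0.0077, 0.0006, 0.0291, -0.0005, 0.0, -0.0002]
row [0.0113, 0.0007, 0.0426, -0.0005, 0.0, -0.0002]
row [0.0124, 0.0007, 0.0465, -0.0005, 0.0, -0.0002]
row [0.0129, 0.0007, 0.0484, -0.0005, 0.0, -0.0002]
row [0.0134, 0.0007, 0.0504, -0.0005, 0.0, -0.0002]
row [0.0139, 0.0007, 0.0523, -0.0005, 0.0, -0.0002]
```

Call:
apply_moves --pt "0.0077 0.0006 0.0291 -0.0005 0 -0.0002" --pt "0.0113 0.0007 0.0426 -0.0005 0 -0.0002" --pt "0.0124 0.0007 0.0465 -0.0005 0 -0.0002" --pt "0.0129 0.0007 0.0484 -0.0005 0 -0.0002" --pt "0.0132 0.0007 0.0494 -0.0005 0 -0.0002"

```text
time_s: 14.05
tcp_pos: [0.5627, -0.1219, 0.1103]
tcp_rot: [[0.962, -0.079, 0.26], [-0.077, -0.997, -0.021], [0.261, 0.0, -0.965]]
wrist_force: [-1.5, -0.4, -0.4]
width: 0.0434
gripper_force: 62.5
```

Call:
apply_moves --pt "0.0003 0 0.001 0 0 0" --pt "0.0005 0 0.002 0 0 0" --pt "0.0005 0 0.002 0 0 0"

```text
time_s: 14.42
tcp_pos: [0.5638, -0.1221, 0.1081]
tcp_rot: [[0.962, -0.08, 0.26], [-0.077, -0.997, -0.021], [0.261, 0.0, -0.965]]
wrist_force: [-1.0, 0.1, -2.1]
width: 0.0432
gripper_force: 62.4
```

```bash
cat > ck.py <<'E'
from h import *
st();G=np.load("G.npy");o=ctrl.get_obs();R=np.array(o["tcp_rot"]);print("ring bottom tube",(RT.T@(np.array(o["tcp_pos"])+R@G-M0)).round(4),"wt",(RT.T@np.array(o["wrist_torque"])).round(2))
E
python3 ck.py
```

```text
t 14.425 p [ 0.5638 -0.1221  0.1081] tube [0.0005 0.0022 0.023 ] f_tube [-1.9  0.  -1.3] w 0.0432 gf 62.36977594642667 roterr [1.000e-02 1.489e+01 1.000e-02]
ring bottom tube [-0.0026  0.0022 -0.0027] wt [-0.04  0.5   0.01]
```

Call:
apply_moves --pt "0.0005 0 0.002 0 0 0" --pt "0.0008 0 0.003 0 0 0" --pt "0.001 0 0.004 0 0 0" --pt "0.001 0 0.004 0 0 0"

```text
time_s: 14.92
tcp_pos: [0.5653, -0.1222, 0.1054]
tcp_rot: [[0.962, -0.08, 0.26], [-0.078, -0.997, -0.019], [0.261, -0.001, -0.965]]
wrist_force: [-12.8, 3.1, 19.9]
width: 0.0429
gripper_force: 76.1
```

```bash
python3 ck.py
```

```text
t 14.925 p [ 0.5653 -0.1222  0.1054] tube [0.0005 0.0021 0.0198] f_tube [-1.4  2.1 23.7] w 0.0429 gf 76.1237684340449 roterr [-0.07 14.88 -0.05]
ring bottom tube [-0.0026  0.0022 -0.0059] wt [ 0.42  1.71 -0.05]
```

Call:
apply_moves --pt "-0.0003 0 -0.0015 0 0 0" --pt "-0.0003 0 -0.0015 0 0 0"

```text
time_s: 15.18
tcp_pos: [0.5651, -0.1222, 0.1059]
tcp_rot: [[0.962, -0.08, 0.26], [-0.077, -0.997, -0.021], [0.261, 0.0, -0.965]]
wrist_force: [-2.3, -0.2, 0.8]
width: 0.0429
gripper_force: 64.5
```

```bash
python3 ck.py
```

```text
t 15.175 p [ 0.5651 -0.1222  0.1059] tube [0.0005 0.0021 0.0204] f_tube [-1.6 -0.4  1.9] w 0.0429 gf 64.49308349954663 roterr [1.000e-02 1.489e+01 1.000e-02]
ring bottom tube [-0.0025  0.0021 -0.0053] wt [-0.01  0.74  0.04]
```

Call:
apply_moves --pt "0 0 0 0 0 0" --pt "0 0 0 0 0 0" --pt "0 0 0 0 0 0" --fingers -0.4 --newtons 20

```text
time_s: 15.55
tcp_pos: [0.5655, -0.1222, 0.1059]
tcp_rot: [[0.962, -0.079, 0.26], [-0.077, -0.997, -0.021], [0.261, 0.0, -0.965]]
wrist_force: [0.1, 0.1, 0.4]
width: 0.0601
gripper_force: 0.0
```

Call:
apply_moves --pt "0 0 -0.06 0 0 0" --pt "0 0 -0.06 0 0 0" --pt "-0.05 0 -0.1 0 0 0" --pt "-0.05 0 -0.1 0 0 0"

```text
time_s: 16.05
tcp_pos: [0.4882, -0.1155, 0.1893]
tcp_rot: [[0.963, -0.08, 0.259], [-0.077, -0.997, -0.018], [0.259, -0.003, -0.966]]
wrist_force: [1.0, 0.5, -0.9]
width: 0.0598
gripper_force: 0.0
```

```bash
python3 rec.py; python3 - <<'E'
from h import *
im=[]
for n,bx in(("top",(385,175,465,275)),("side",(300,290,420,390))):
    p=cam(n);im.append(cv2.resize(p["color"][bx[1]:bx[3],bx[0]:bx[2],::-1],(400,500),interpolation=cv2.INTER_CUBIC))
cv2.imwrite("pics/in1.png",np.hstack(im))
E
```

```text
[-36.6  13.5  54.  126.3 -25.6  33.3 -59.3]
t 16.05 p [ 0.4882 -0.1155  0.1893] tube [-0.0247  0.0027  0.1312] f_tube [ 0.3  0.6 -1.2] w 0.0598 gf 0.0 roterr [-0.14 14.97 -0.05]
```

View pics/in1.png

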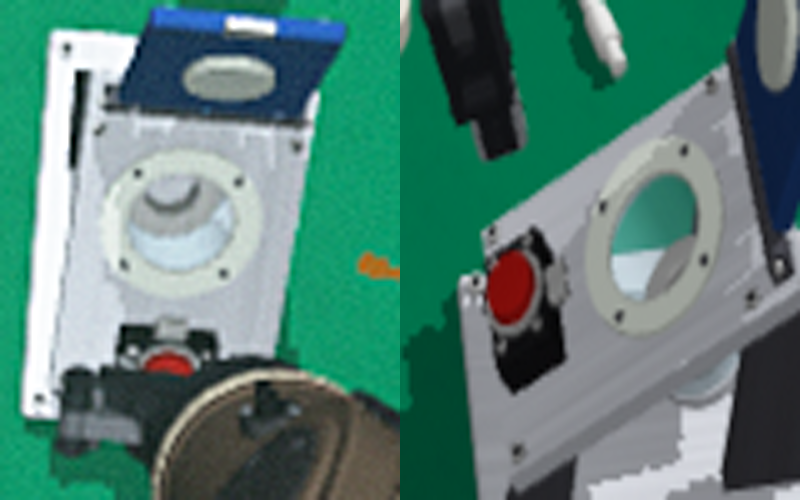

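The ring has dropped: it shows deep in the tube in both halves (about (180,205) left, (672,265) right). Ceramic ring next.

```bash
sed -i 's/^TX,TY=.*/TX,TY=-.0033,.0024/' h.py; python3 - <<'E'
from h import *
plan(([.42,0,.2],RP(20)),pick("c",70,.06,.0141),pick("c",70,0,.0141))
E
```

```text
row [-0.0746, -0.1096, -0.0309, -0.0001, -0.1651, -0.1377]
row [-0.0664, -0.1902, 0.0898, 0.0004, -0.1433, -0.4182]
row [-0.0821, -0.1902, 0.1477, 0.0004, -0.1433, -0.4182]
```

Call:
apply_moves --pt "-0.0746 -0.1096 -0.0309 0 -0.1651 -0.1377" --pt "-0.0746 -0.1096 -0.0309 0 -0.1651 -0.1377" --pt "-0.07 -0.15 0.05 0 -0.1433 -0.4182" --pt "-0.0664 -0.1902 0.0898 0.0004 -0.1433 -0.4182" --pt "-0.0664 -0.1902 0.0898 0.0004 -0.1433 -0.4182" --pt "-0.0664 -0.1902 0.0898 0.0004 -0.1433 -0.4182" --pt "-0.0664 -0.1902 0.0898 0.0004 -0.1433 -0.4182" --pt "-0.0664 -0.1902 0.0898 0.0004 -0.1433 -0.4182" --pt "-0.0664 -0.1902 0.0898 0.0004 -0.1433 -0.4182" --fingers -0.65

```text
time_s: 17.27
tcp_pos: [0.4661, 0.0775, 0.0843]
tcp_rot: [[0.33, 0.94, -0.091], [0.907, -0.342, -0.244], [-0.26, -0.002, -0.966]]
wrist_force: [0.1, 0.3, 0.1]
width: 0.0707
gripper_force: 0.0
```

```bash
python3 rec.py; python3 - <<'E'
from h import *
plan(pick("c",70,.06,.0141),pick("c",70,0,.0141))
E
```

```text
[-48.1  31.8  33.7 117.   -7.2  45.4 -31.6]
t 17.275 p [0.4661 0.0775 0.0843] tube [-0.1095  0.1933  0.059 ] f_tube [0.1 0.3 0. ] w 0.0707 gf 0.0 roterr [-10.    38.46  75.61]
row [-0.0006, -0.0003, -0.0013, -0.0006, 0.0004, 0.0]
row [0.015, -0.0002, 0.0566, -0.0006, 0.0004, 0.0]
```

Call:
apply_moves --pt "0.015 -0.0002 0.0566 0 0 0" --pt "0.015 -0.0002 0.0566 0 0 0" --pt "0.015 -0.0002 0.0566 0 0 0"

```text
time_s: 17.65
tcp_pos: [0.4657, 0.0759, 0.0277]
tcp_rot: [[0.333, 0.939, -0.09], [0.906, -0.345, -0.244], [-0.26, -0.001, -0.966]]
wrist_force: [0.3, 0.6, 0.7]
width: 0.0705
gripper_force: 0.0
```

Call:
apply_moves --pt "0 0 0 0 0 0" --pt "0 0 0 0 0 0" --pt "0 0 0 0 0 0" --pt "0 0 0 0 0 0" --fingers 0.4 --newtons 20

```text
time_s: 18.15
tcp_pos: [0.4663, 0.0768, 0.0284]
tcp_rot: [[0.332, 0.939, -0.088], [0.907, -0.343, -0.243], [-0.258, 0.001, -0.966]]
wrist_force: [-0.5, -0.5, 9.6]
width: 0.0443
gripper_force: 19.1
```

```bash
cat > sq.py <<'E'
import sys
from h import *
n,yaw=sys.argv[1],float(sys.argv[2])
st();o=ctrl.get_obs();R=np.array(o["tcp_rot"]);c=R[:2,1]/np.linalg.norm(R[:2,1]);xy=np.array(RINGS[n]);d=(np.array(o["tcp_pos"])[:2]-xy)@c
xy=xy+d*c;print("ring now",xy.round(4),"shift",round(d,4));RINGS[n]=tuple(xy)
plan(pick(n,yaw,.03,.0141),pick(n,yaw,0,.0141))
E
python3 sq.py c -20
```

```text
t 18.15 p [0.4663 0.0768 0.0284] tube [-0.1372  0.1926  0.0104] f_tube [ 4.4 -0.5  8.5] w 0.0443 gf 19.11264756519813 roterr [-9.93 38.28 75.55]
ring now [0.4654 0.0742] shift 0.0008
row [-0.0097, 0.0031, -0.0257, 0.1293, -0.0004, 0.4826]
row [-0.0019, 0.0031, 0.0033, 0.1293, -0.0004, 0.4826]
```

Call:
apply_moves --pt "0 0 0 0 0 0" --pt "-0.0077 0.0 -0.0287 0 0 0" --pt "-0.0097 0.0031 -0.0257 0.1293 -0.0004 0.4826" --pt "-0.0097 0.0031 -0.0257 0.1293 -0.0004 0.4826" --pt "-0.0097 0.0031 -0.0257 0.1293 -0.0004 0.4826" --pt "-0.0097 0.0031 -0.0257 0.1293 -0.0004 0.4826" --pt "-0.0097 0.0031 -0.0257 0.1293 -0.0004 0.4826" --pt "-0.0097 0.0031 -0.0257 0.1293 -0.0004 0.4826" --pt "-0.0097 0.0031 -0.0257 0.1293 -0.0004 0.4826" --pt "-0.0097 0.0031 -0.0257 0.1293 -0.0004 0.4826" --fingers -0.6

```text
time_s: 19.4
tcp_pos: [0.4676, 0.0731, 0.0546]
tcp_rot: [[0.927, -0.281, -0.25], [-0.272, -0.96, 0.072], [-0.26, 0.001, -0.966]]
wrist_force: [1.2, -0.2, -0.1]
width: 0.0686
gripper_force: 0.0
```

```bash
sed -i 's/c=(.4646,.0745)/c=(.4654,.0742)/' h.py; python3 rec.py; python3 - <<'E'
from h import *
plan(pick("c",-20,.03,.0141),pick("c",-20,0,.0141))
E
```

```text
[-41.6  41.5  46.6 113.9 -39.3  58.6 -77.8]
t 19.4 p [0.4676 0.0731 0.0546] tube [-0.1227  0.189   0.0323] f_tube [ 0.9 -0.1 -0.7] w 0.0686 gf 0.0 roterr [  1.64  44.92 -11.96]
row [0.0003, -0.0002, -0.0012, 0.0057, 0.0004, 0.0195]
row [0.0081, -0.0003, 0.0278, 0.0057, 0.0004, 0.0195]
```

Call:
apply_moves --pt "0.0081 -0.0003 0.0278 0.0057 0.0004 0.0195" --pt "0.0081 -0.0003 0.0278 0.0057 0.0004 0.0195" --pt "0.0081 -0.0003 0.0278 0.0057 0.0004 0.0195"

```text
time_s: 19.77
tcp_pos: [0.4681, 0.0731, 0.0259]
tcp_rot: [[0.91, -0.335, -0.244], [-0.323, -0.942, 0.086], [-0.259, 0.0, -0.966]]
wrist_force: [-0.0, 0.3, 0.2]
width: 0.0681
gripper_force: 0.0
```

Call:
apply_moves --pt "0 0 0 0 0 0" --pt "0 0 0 0 0 0" --pt "0 0 0 0 0 0" --pt "0 0 0 0 0 0" --fingers 0.5 --newtons 60

```text
time_s: 20.27
tcp_pos: [0.4685, 0.0732, 0.0264]
tcp_rot: [[0.91, -0.335, -0.243], [-0.324, -0.942, 0.087], [-0.258, -0.001, -0.966]]
wrist_force: [-0.1, -0.4, 10.2]
width: 0.043
gripper_force: 59.6
```

```bash
cat > gr.py <<'E'
import sys
from h import *
n=sys.argv[1];st();o=ctrl.get_obs();R=np.array(o["tcp_rot"]);p=np.array(o["tcp_pos"])
print("gy",(R.T@(np.array([*RINGS[n],0])-p)).round(4));G=ringG(p,R,RINGS[n]);np.save("G.npy",G);print(G)
plan((p+[0,0,.12],R),([.45,(p[1]-.1)/2,.23],RP(0)),ins(G,.05))
E
python3 gr.py c
```

```text
t 20.275 p [0.4685 0.0732 0.0264] tube [-0.136   0.1892  0.0075] f_tube [ 5.1 -0.4  8.9] w 0.043 gf 59.59133113972712 roterr [  1.97  44.7  -15.3 ]
gy [0.0037 0.0001 0.0264]
[0.00366313 0.         0.02639111]
row [-0.031, -0.0001, -0.1159, 0.0, 0.0, 0.0]
row [-0.0414, 0.0876, -0.1997, -0.0284, -0.0002, -0.1051]
row [0.0915, 0.1587, -0.1568, -0.0002, 0.1655, -0.0845]
```

Call:
apply_moves --pt "-0.031 0 -0.1159 0 0 0" --pt "-0.031 0 -0.1159 0 0 0" --pt "-0.0414 0.0876 -0.1997 -0.02 0 -0.08" --pt "-0.0414 0.0876 -0.1997 -0.0284 0 -0.1051" --pt "0.0915 0.1587 -0.1568 -0.0002 0.1655 -0.0845" --pt "0.0915 0.1587 -0.1568 -0.0002 0.1655 -0.0845" --pt "0.0915 0.1587 -0.1568 -0.0002 0.1655 -0.0845" --pt "0.0915 0.1587 -0.1568 -0.0002 0.1655 -0.0845" --pt "0.0915 0.1587 -0.1568 -0.0002 0.1655 -0.0845"

```text
time_s: 21.4
tcp_pos: [0.5362, -0.1189, 0.1536]
tcp_rot: [[0.964, -0.079, 0.255], [-0.076, -0.997, -0.02], [0.256, -0.0, -0.967]]
wrist_force: [0.5, -0.1, -0.9]
width: 0.0429
gripper_force: 62.1
```

```bash
python3 ck.py; python3 - <<'E'
from h import *
G=np.load("G.npy")
plan(*[ins(G,z) for z in(.05,.02,.006,.001,-.003,-.005)])
E
```

```text
t 21.4 p [ 0.5362 -0.1189  0.1536] tube [-0.0008  0.0031  0.0762] f_tube [ 0.  -0.1 -1.1] w 0.0429 gf 62.12351394526195 roterr [-0.03 15.16  0.03]
ring bottom tube [-0.0042  0.0031  0.0498] wt [0.03 0.33 0.  ]
row [0.0007, 0.0007, -0.0005, -0.0002, 0.0009, 0.0002]
row [0.0086, 0.0007, 0.0285, -0.0002, 0.0009, 0.0002]
row [0.0122, 0.0008, 0.042, -0.0002, 0.0009, 0.0002]
row [0.0135, 0.0008, 0.0468, -0.0002, 0.0009, 0.0002]
row [0.0146, 0.0008, 0.0507, -0.0002, 0.0009, 0.0002]
row [0.0151, 0.0008, 0.0526, -0.0002, 0.0009, 0.0002]
```

Call:
apply_moves --pt "0.0086 0.0007 0.0285 0 0.0009 0" --pt "0.0122 0.0008 0.042 0 0.0009 0" --pt "0.013 0.0008 0.045 0 0.0009 0" --pt "0.0135 0.0008 0.0468 0 0.0009 0" --pt "0.0141 0.0008 0.0488 0 0.0009 0" --pt "0.0146 0.0008 0.0507 0 0.0009 0" --pt "0.0149 0.0008 0.0518 0 0.0009 0" --pt "0.0149 0.0008 0.0518 0 0.0009 0"

```text
time_s: 22.4
tcp_pos: [0.5637, -0.1229, 0.1069]
tcp_rot: [[0.962, -0.08, 0.259], [-0.077, -0.997, -0.022], [0.26, 0.001, -0.966]]
wrist_force: [-0.4, 0.7, -0.7]
width: 0.0426
gripper_force: 62.1
```

```bash
python3 ck.py
```

```text
t 22.4 p [ 0.5637 -0.1229  0.1069] tube [-0.0002  0.0013  0.0219] f_tube [-0.8  0.7 -0.4] w 0.0426 gf 62.119791697041364 roterr [ 0.07 14.91 -0.02]
ring bottom tube [-0.0034  0.0013 -0.0046] wt [0.01 0.33 0.01]
```

Call:
apply_moves --pt "0 0 0 0 0 0" --pt "0 0 0 0 0 0" --pt "0 0 0 0 0 0" --fingers -0.4 --newtons 20

```text
time_s: 22.78
tcp_pos: [0.5637, -0.123, 0.1069]
tcp_rot: [[0.962, -0.08, 0.26], [-0.077, -0.997, -0.022], [0.261, 0.001, -0.965]]
wrist_force: [-0.3, -0.7, 0.3]
width: 0.0598
gripper_force: 0.0
```

Call:
apply_moves --pt "0 0 -0.06 0 0 0" --pt "0 0 -0.06 0 0 0" --pt "-0.05 0 -0.1 0 0 0" --pt "-0.05 0 -0.1 0 0 0"

```text
time_s: 23.28
tcp_pos: [0.4866, -0.116, 0.1901]
tcp_rot: [[0.963, -0.08, 0.258], [-0.078, -0.997, -0.019], [0.259, -0.002, -0.966]]
wrist_force: [0.9, 0.8, 0.5]
width: 0.0598
gripper_force: 0.0
```

```bash
python3 rec.py; python3 - <<'E'
from h import *
p=cam("top")
bx=(385,175,465,275);np.save("t2.npy",p["color"])
cv2.imwrite("pics/in2.png",cv2.resize(p["color"][bx[1]:bx[3],bx[0]:bx[2],::-1],(400,500)))
# fit ring top circle depth: white ceramic vs depth - report mean colours on annulus at depths
g=p["color"].astype(float).mean(2)
from scipy.ndimage import map_coordinates
th=np.linspace(-1.2,1.2,30)
for z in(-.005,-.022,-.039):
    u=proj(p,[tp(TX+.0175*np.cos(t),TY+.0175*np.sin(t),z) for t in th]);print(z,map_coordinates(g,[u[:,1],u[:,0]],order=1).round(0)[::3])
plan(([.42,0,.2],RP(20)),([.55,.15,.16],RP(0)))
E
```

```text
[-38.1  13.6  56.  126.4 -26.3  33.6 -58.4]
t 23.275 p [ 0.4866 -0.116   0.1901] tube [-0.0255  0.0021  0.1327] f_tube [0.9 0.9 0. ] w 0.0598 gf 0.0 roterr [-0.08 15.   -0.08]
-0.005 [199. 202. 205. 180. 171. 193. 192. 195. 189. 183.]
-0.022 [201. 202. 197. 198. 202. 204. 204. 201. 202. 203.]
-0.039 [193. 198. 208. 210. 211. 205. 206. 208. 212. 152.]
row [-0.0723, -0.1101, -0.0293, -0.0002, -0.1647, -0.1381]
row [0.0308, -0.27, 0.0401, -0.0003, -0.1671, -0.0257]
```

```bash
python3 - <<'E'
from h import *
plan(([.5,.05,.2],RP(20)),pick("a",45,.06,.0141))
E
```

```text
row [0.0008, -0.1663, -0.0095, -0.0002, -0.1647, -0.1381]
row [0.0359, -0.3373, 0.1185, -0.0001, -0.1567, -0.2784]
```

Call:
apply_moves --pt "0.0008 -0.1663 -0.0095 0 -0.1647 -0.1381" --pt "0.0008 -0.1663 -0.0095 0 -0.1647 -0.1381" --pt "0.0008 -0.1663 -0.0095 0 -0.1647 -0.1381" --pt "0.0359 -0.3373 0.06 0 -0.1567 -0.2784" --pt "0.0359 -0.3373 0.1185 0 -0.1567 -0.2784" --pt "0.0359 -0.3373 0.1185 0 -0.1567 -0.2784" --pt "0.0359 -0.3373 0.1185 0 -0.1567 -0.2784" --pt "0.0359 -0.3373 0.1185 0 -0.1567 -0.2784" --pt "0.0359 -0.3373 0.1185 0 -0.1567 -0.2784" --fingers -0.5

```text
time_s: 24.45
tcp_pos: [0.5823, 0.2128, 0.0846]
tcp_rot: [[0.684, 0.706, -0.184], [0.681, -0.709, -0.185], [-0.261, 0.001, -0.965]]
wrist_force: [-0.6, 0.1, 0.6]
width: 0.0639
gripper_force: 0.0
```

```bash
python3 rec.py; python3 - <<'E'
from h import *
plan(pick("a",45,.06,.0141),pick("a",45,0,.0141))
E
```

```text
[-48.8  46.   36.3  89.9 -20.3  66.3 -52.9]
t 24.45 p [0.5823 0.2128 0.0846] tube [-0.0184  0.3374  0.0067] f_tube [-0.2  0.   0.8] w 0.0639 gf 0.0 roterr [-6.49 42.2  50.26]
row [0.0003, -0.0029, -0.0012, 0.0002, 0.0007, -0.0008]
row [0.0159, -0.0029, 0.0567, 0.0002, 0.0007, -0.0008]
```

Call:
apply_moves --pt "0.0003 -0.0029 0 0 0 0" --pt "0.0159 -0.0029 0.0567 0 0 0" --pt "0.0159 -0.0029 0.0567 0 0 0" --pt "0.0159 -0.0029 0.0567 0 0 0"

```text
time_s: 24.95
tcp_pos: [0.5811, 0.216, 0.0279]
tcp_rot: [[0.684, 0.706, -0.182], [0.682, -0.708, -0.185], [-0.259, 0.002, -0.966]]
wrist_force: [0.5, 0.0, 0.8]
width: 0.0638
gripper_force: 0.0
```

Call:
apply_moves --pt "0 0 0 0 0 0" --pt "0 0 0 0 0 0" --pt "0 0 0 0 0 0" --pt "0 0 0 0 0 0" --fingers 0.4 --newtons 20

```text
time_s: 25.45
tcp_pos: [0.5817, 0.2166, 0.0284]
tcp_rot: [[0.684, 0.706, -0.181], [0.682, -0.708, -0.183], [-0.258, 0.002, -0.966]]
wrist_force: [-0.4, 0.5, 7.2]
width: 0.0445
gripper_force: 19.4
```

```bash
python3 sq.py a -25
```

```text
t 25.45 p [0.5817 0.2166 0.0284] tube [-0.0473  0.3412 -0.0415] f_tube [3.3 0.4 6.5] w 0.0445 gf 19.447766777593642 roterr [-6.54 41.99 50.32]
ring now [0.5783 0.2132] shift -0.0003
row [-0.0106, 0.003, -0.0254, 0.1009, -0.0008, 0.3753]
row [-0.0029, 0.0029, 0.0036, 0.1009, -0.0008, 0.3753]
```

Call:
apply_moves --pt "0 0 0 0 0 0" --pt "-0.0077 0.0 -0.0287 0 0 0" --pt "-0.0106 0.003 -0.0254 0.1009 -0.0008 0.3753" --pt "-0.0106 0.003 -0.0254 0.1009 -0.0008 0.3753" --pt "-0.0106 0.003 -0.0254 0.1009 -0.0008 0.3753" --pt "-0.0106 0.003 -0.0254 0.1009 -0.0008 0.3753" --pt "-0.0106 0.003 -0.0254 0.1009 -0.0008 0.3753" --pt "-0.0106 0.003 -0.0254 0.1009 -0.0008 0.3753" --pt "-0.0106 0.003 -0.0254 0.1009 -0.0008 0.3753" --fingers -0.5

```text
time_s: 26.58
tcp_pos: [0.5802, 0.2113, 0.054]
tcp_rot: [[0.873, -0.427, -0.236], [-0.413, -0.904, 0.109], [-0.26, 0.002, -0.966]]
wrist_force: [0.5, -0.1, 0.5]
width: 0.064
gripper_force: 0.0
```

```bash
sed -i 's/a=(.5785,.213)/a=(.5783,.2132)/' h.py; python3 rec.py; python3 - <<'E'
from h import *
plan(pick("a",-25,.03,.0141),pick("a",-25,0,.0141))
E
```

```text
[-46.   50.3  46.1  94.4 -45.4  69.4 -98.1]
t 26.575 p [0.5802 0.2113 0.054 ] tube [-0.0354  0.3358 -0.0189] f_tube [ 0.6 -0.   0.2] w 0.064 gf 0.0 roterr [  2.88  44.61 -21.08]
row [0.0001, -0.0009, -0.0018, 0.0002, 0.0005, -0.0018]
row [0.0079, -0.001, 0.0272, 0.0002, 0.0005, -0.0018]
```

Call:
apply_moves --pt "0.0079 -0.001 0.0272 0 0.0005 -0.0018" --pt "0.0079 -0.001 0.0272 0 0.0005 -0.0018" --pt "0.0079 -0.001 0.0272 0 0.0005 -0.0018"

```text
time_s: 26.95
tcp_pos: [0.5811, 0.2124, 0.0259]
tcp_rot: [[0.878, -0.417, -0.236], [-0.403, -0.909, 0.108], [-0.259, 0.001, -0.966]]
wrist_force: [1.0, 0.3, 1.1]
width: 0.0641
gripper_force: 0.0
```

Call:
apply_moves --pt "0 0 0 0 0 0" --pt "0 0 0 0 0 0" --pt "0 0 0 0 0 0" --pt "0 0 0 0 0 0" --fingers 0.5 --newtons 60

```text
time_s: 27.45
tcp_pos: [0.5815, 0.2123, 0.0266]
tcp_rot: [[0.878, -0.418, -0.235], [-0.403, -0.909, 0.108], [-0.258, -0.0, -0.966]]
wrist_force: [-0.1, -0.2, 8.0]
width: 0.043
gripper_force: 60.2
```

```bash
python3 gr.py a
```

```text
t 27.45 p [0.5815 0.2123 0.0266] tube [-0.048   0.3369 -0.0432] f_tube [ 3.9 -0.2  6.9] w 0.043 gf 60.17929303152414 roterr [  2.68  44.49 -20.46]
gy [0.0037 0.0005 0.0265]
[0.0036696  0.         0.02654348]
row [-0.031, -0.0, -0.1159, 0.0, 0.0, 0.0]
row [-0.105, 0.1968, -0.1825, -0.0355, -0.0002, -0.1325]
row [0.0615, 0.3203, -0.1488, -0.0001, 0.1647, -0.113]
```

Call:
apply_moves --pt "-0.031 0 -0.1159 0 0 0" --pt "-0.031 0 -0.1159 0 0 0" --pt "-0.105 0.1968 -0.1825 -0.0355 0 -0.1325" --pt "-0.105 0.1968 -0.1825 -0.0355 0 -0.1325" --pt "-0.105 0.1968 -0.1825 -0.0355 0 -0.1325" --pt "-0.05 0.26 -0.1825 -0.02 0.08 -0.12" --pt "0.0615 0.3203 -0.1488 0 0.1647 -0.113" --pt "0.0615 0.3203 -0.1488 0 0.1647 -0.113" --pt "0.0615 0.3203 -0.1488 0 0.1647 -0.113" --pt "0.0615 0.3203 -0.1488 0 0.1647 -0.113"

```text
time_s: 28.7
tcp_pos: [0.5357, -0.1235, 0.1532]
tcp_rot: [[0.963, -0.087, 0.257], [-0.083, -0.996, -0.023], [0.258, 0.001, -0.966]]
wrist_force: [-0.3, 0.4, -1.2]
width: 0.0427
gripper_force: 62.1
```

```bash
python3 ck.py; python3 - <<'E'
from h import *
G=np.load("G.npy")
plan(*[ins(G,z) for z in(.05,.02,.006,.001,-.003,-.005)])
E
```

```text
t 28.7 p [ 0.5357 -0.1235  0.1532] tube [-0.0011 -0.0015  0.0759] f_tube [-0.9  0.4 -0.8] w 0.0427 gf 62.0645306725055 roterr [ 0.21 15.06 -0.34]
ring bottom tube [-0.0045 -0.0016  0.0493] wt [0.04 0.41 0.04]
row [0.0009, -0.0039, -0.001, 0.0009, 0.0003, -0.002]
row [0.0087, -0.0041, 0.028, 0.0009, 0.0003, -0.002]
row [0.0123, -0.0041, 0.0415, 0.0009, 0.0003, -0.002]
row [0.0136, -0.0041, 0.0464, 0.0009, 0.0003, -0.002]
row [0.0147, -0.0042, 0.0502, 0.0009, 0.0003, -0.002]
row [0.0152, -0.0042, 0.0522, 0.0009, 0.0003, -0.002]
```

Call:
apply_moves --pt "0.0 0 0 0 0 0" --pt "0.0 0 0 0 0 0"

```text
time_s: 28.95
tcp_pos: [0.5363, -0.118, 0.1534]
tcp_rot: [[0.963, -0.077, 0.257], [-0.075, -0.997, -0.02], [0.257, 0.0, -0.966]]
wrist_force: [0.4, 0.4, -0.9]
width: 0.0428
gripper_force: 62.1
```

```bash
python3 ck.py; python3 - <<'E'
from h import *
G=np.load("G.npy")
plan(*[ins(G,z) for z in(.02,.006,.001,-.003,-.005)])
E
```

```text
t 28.95 p [ 0.5363 -0.118   0.1534] tube [-0.0008  0.004   0.076 ] f_tube [-0.1  0.5 -1. ] w 0.0428 gf 62.06271610572003 roterr [-0.05 15.08  0.12]
ring bottom tube [-0.0042  0.004   0.0494] wt [ 0.02  0.39 -0.03]
row [0.0085, 0.0017, 0.0282, -0.0002, 0.0004, 0.0007]
row [0.0121, 0.0017, 0.0417, -0.0002, 0.0004, 0.0007]
row [0.0134, 0.0017, 0.0465, -0.0002, 0.0004, 0.0007]
row [0.0145, 0.0017, 0.0504, -0.0002, 0.0004, 0.0007]
row [0.015, 0.0017, 0.0523, -0.0002, 0.0004, 0.0007]
```

Call:
apply_moves --pt "0.0081 0.0005 0.0285 0 0.0002 0" --pt "0.0114 0.0005 0.042 0 0.0002 0" --pt "0.0114 0.0005 0.042 0 0.0002 0" --pt "0.0114 0.0005 0.042 0 0.0002 0"

```text
time_s: 29.45
tcp_pos: [0.5577, -0.1217, 0.1159]
tcp_rot: [[0.963, -0.08, 0.257], [-0.077, -0.997, -0.021], [0.258, 0.001, -0.966]]
wrist_force: [-0.2, -0.4, 0.2]
width: 0.0427
gripper_force: 62.1
```

```bash
python3 ck.py
```

```text
t 29.45 p [ 0.5577 -0.1217  0.1159] tube [-0.0009  0.002   0.0327] f_tube [-0.  -0.4  0.2] w 0.0427 gf 62.061383861582726 roterr [ 0.04 15.05  0.02]
ring bottom tube [-0.0043  0.002   0.0061] wt [-0.04  0.33  0.02]
```

Call:
apply_moves --pt "0.0018 0 0.003 0 0 0" --pt "0.0025 0 0.005 0 0 0" --pt "0.003 0 0.007 0 0 0" --pt "0.0035 0 0.0085 0 0 0" --pt "0.0039 0 0.0098 0 0 0" --pt "0.0039 0 0.0098 0 0 0"

```text
time_s: 30.2
tcp_pos: [0.5641, -0.1223, 0.1068]
tcp_rot: [[0.963, -0.08, 0.257], [-0.077, -0.997, -0.021], [0.258, 0.001, -0.966]]
wrist_force: [0.4, 0.0, -1.1]
width: 0.0427
gripper_force: 62.1
```

```bash
python3 ck.py
```

```text
t 30.2 p [ 0.5641 -0.1223  0.1068] tube [0.0002 0.002  0.0217] f_tube [-0.2  0.1 -1.1] w 0.0427 gf 62.069930989528075 roterr [4.000e-02 1.506e+01 1.000e-02]
ring bottom tube [-0.0032  0.002  -0.0049] wt [-0.04  0.34 -0.02]
```

Call:
apply_moves --pt "0 0 0 0 0 0" --pt "0 0 0 0 0 0" --pt "0 0 0 0 0 0" --fingers -0.4 --newtons 20

```text
time_s: 30.58
tcp_pos: [0.5642, -0.1222, 0.1071]
tcp_rot: [[0.963, -0.08, 0.257], [-0.077, -0.997, -0.021], [0.258, 0.001, -0.966]]
wrist_force: [0.2, -0.1, 0.2]
width: 0.0599
gripper_force: 0.0
```

Call:
apply_moves --pt "0 0 -0.06 0 0 0" --pt "0 0 -0.06 0 0 0" --pt "-0.05 0 -0.1 0 0 0" --pt "-0.05 0 -0.1 0 0 0"

```text
time_s: 31.08
tcp_pos: [0.4873, -0.1155, 0.1905]
tcp_rot: [[0.963, -0.08, 0.256], [-0.078, -0.997, -0.018], [0.257, -0.002, -0.967]]
wrist_force: [0.9, 0.2, 0.6]
width: 0.0597
gripper_force: 0.0
```

```bash
python3 rec.py; python3 - <<'E'
from h import *
th=np.linspace(0,2*np.pi,60);im=[]
for n,bx in(("top",(385,175,465,275)),("side",(300,290,420,390))):
    p=cam(n);s=(400/(bx[2]-bx[0]),5)
    a=cv2.resize(p["color"][bx[1]:bx[3],bx[0]:bx[2],::-1],(400,500),interpolation=cv2.INTER_CUBIC)
    for r,z,c in((.0112,-.005,(0,0,255)),(.023,-.005,(255,0,255))):
        for q in (proj(p,[tp(TX+r*np.cos(t),TY+r*np.sin(t),z) for t in th])+.5-bx[:2])*s: cv2.circle(a,tuple(int(v) for v in q),1,c,-1)
    im.append(a)
cv2.imwrite("pics/fin.png",np.hstack(im))
E
```

```text
[-37.5  13.5  55.1 126.2 -25.7  33.7 -59.1]
t 31.075 p [ 0.4873 -0.1155  0.1905] tube [-0.0248  0.0026  0.1327] f_tube [1.1 0.3 0.1] w 0.0597 gf 0.0 roterr [-0.12 15.13 -0.06]
```

View pics/fin.png

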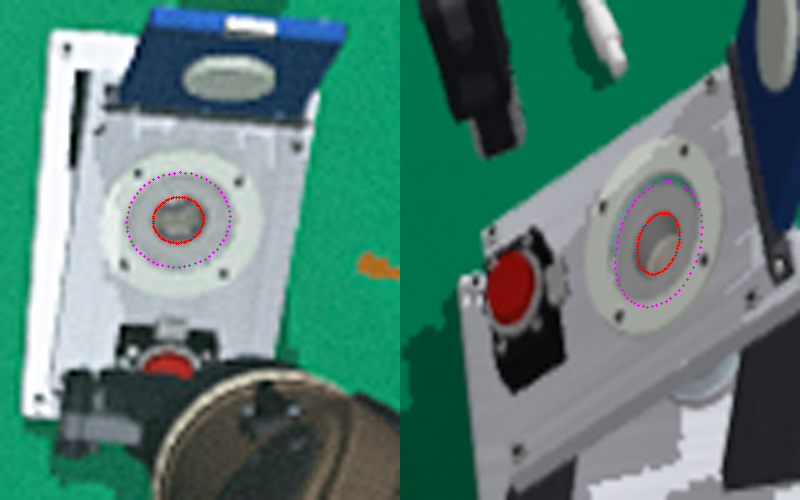

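The final crop shows the top steel ring lying concentric in the bore, its edges matching the predicted circles 5 mm below the mouth in both views (centre about (178,220) left, (658,243) right). The lid is open. I'll confirm the seating with one light touch from the closed fingers.

```bash
python3 - <<'E'
from h import *
plan(*[(tp(TX,TY,z)-.019*RA[:,2],RA) for z in(.05,.02,.004,0,-.001,-.002,-.003)])
E
```

```text
row [0.0391, 0.0005, 0.0548, -0.0002, -0.0, 0.0002]
row [0.0469, 0.0005, 0.0838, -0.0002, -0.0, 0.0002]
row [0.051, 0.0005, 0.0993, -0.0002, -0.0, 0.0002]
row [0.0521, 0.0005, 0.1031, -0.0002, -0.0, 0.0002]
row [0.0523, 0.0005, 0.1041, -0.0002, -0.0, 0.0002]
row [0.0526, 0.0005, 0.1051, -0.0002, -0.0, 0.0002]
row [0.0528, 0.0005, 0.106, -0.0002, -0.0, 0.0002]
```

Call:
apply_moves --pt "0.0391 0.0005 0.03 0 0 0" --pt "0.0391 0.0005 0.0548 0 0 0" --pt "0.0469 0.0005 0.0838 0 0 0" --pt "0.051 0.0005 0.0993 0 0 0" --pt "0.0521 0.0005 0.1031 0 0 0" --pt "0.0523 0.0005 0.1041 0 0 0" --pt "0.0526 0.0005 0.1051 0 0 0" --pt "0.0527 0.0005 0.1055 0 0 0" --pt "0.0527 0.0005 0.1055 0 0 0" --fingers 1

```text
time_s: 32.3
tcp_pos: [0.5682, -0.1229, 0.1027]
tcp_rot: [[0.963, -0.08, 0.258], [-0.077, -0.997, -0.021], [0.259, 0.0, -0.966]]
wrist_force: [-0.2, 0.1, -0.3]
width: 0.0001
gripper_force: 0.2
```

```bash
python3 ck.py
```

```text
t 32.3 p [ 0.5682 -0.1229  0.1027] tube [0.0017 0.0017 0.016 ] f_tube [-0.3  0.1 -0.2] w 0.0001 gf 0.17917628154464182 roterr [ 0.02 15.01  0.02]
ring bottom tube [-0.0016  0.0016 -0.0106] wt [-0.04  0.3  -0.01]
```

No contact at 5.2 mm below the mouth, so the stack is fully down. I'll retreat and hand in.

Call:
apply_moves --pt "0 0 -0.05 0 0 0" --pt "0 0 -0.08 0 0 0" --pt "-0.08 0 -0.12 0 0 0" --pt "-0.08 0 -0.12 0 0 0" --pt "-0.08 0 -0.12 0 0 0" --pt "-0.08 0 -0.12 0 0 0"

```text
time_s: 33.05
tcp_pos: [0.4612, -0.114, 0.1981]
tcp_rot: [[0.963, -0.079, 0.259], [-0.076, -0.997, -0.021], [0.259, 0.0, -0.966]]
wrist_force: [-0.5, -1.3, -0.3]
width: 0.0002
gripper_force: 0.0
```

```bash
python3 - <<'E'
from h import *
st();print(ctrl.hand_in())
E
```

```text
t 33.05 p [ 0.4612 -0.114   0.1981] tube [-0.0436  0.002   0.1523] f_tube [-0.5 -1.4 -0.1] w 0.0002 gf 0.0 roterr [-1.000e-02  1.497e+01  5.000e-02]
the job is handed in; nothing more can be done
None
```

The lid is open and the steel–ceramic–steel column is seated in the tube with the rings let go; I handed it in at 33 s, and no verdict came back.

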